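# Fetch the screw tub from behind the ink bottles

### The job

I am about to open the printer and need the grey tub of case screws that is boxed in at the back of the white bottle caddy. First set the blue-, red- and yellow-capped bottles from the caddy upright on the black spill tray, all three of them, then take out the grey tub and lower it gently into the yellow collar of the tub stand, so that it sits level on the collar's floor without being pressed in hard; finally put the three bottles back in the caddy, each in the well it came from. Keep the bottles and the tub upright throughout.

Things in the scene. Friction and masses are not known exactly. Their poses are not given: they have to be found in the camera images.
- refill_2: white-bodied ink refill bottle with a blue dropper cap and a light blue band on its label; round, 43 mm diameter up to 74 mm height, shoulder to 88 mm, coloured collar 27 mm diameter from 88 to 104 mm, then a thin dropper tip to 130 mm; 110 g, rigid. Grip it on the body or on the collar. Origin: centre of its underside, z up along the bottle. Stands in one of the caddy's three wells at the start
- refill_3: white-bodied ink refill bottle with a red dropper cap and a magenta band on its label; round, 43 mm diameter up to 74 mm height, shoulder to 88 mm, coloured collar 27 mm diameter from 88 to 104 mm, then a thin dropper tip to 130 mm; 110 g, rigid. Grip it on the body or on the collar. Origin: centre of its underside, z up along the bottle. Stands in one of the caddy's three wells at the start
- refill_4: white-bodied ink refill bottle with a yellow dropper cap and a yellow band on its label; round, 43 mm diameter up to 74 mm height, shoulder to 88 mm, coloured collar 27 mm diameter from 88 to 104 mm, then a thin dropper tip to 130 mm; 110 g, rigid. Grip it on the body or on the collar. Origin: centre of its underside, z up along the bottle. Stands in one of the caddy's three wells at the start
- tub_1: grey open tapered tub, round, 60 mm diameter at the foot, 67 mm at the rim, 46 mm high, 60 g. Origin: centre of its underside, z up. Starts in the caddy's large recess, foot 6 mm above the table. Grip it round the outside near the rim, fingertips at least 20 mm above its underside to clear the caddy and the stand
- caddy: white block on a black base plate, 150 (x) by 198 (y) mm, 20 mm high, fixed. Origin: centre of its underside, x to the back of the table, y to the left, z up. Three bottle wells, 50 mm wide, at (x, y) = (-34, 0), (13, 63), (13, -63) mm and a tub recess, 65 mm wide, at (29.5, 0); floors 6 mm above the table (14 mm deep). The bottles stand too close round the tub for a gripper
- tray: black shallow spill tray with a grey mat, 125 (x) by 135 (y) mm, rim 15 mm high and 6 mm thick, floor 4 mm above the table, fixed. Origin: centre of its underside, x to the back of the table, y to the left. Room for three bottles, for example at (x, y) = (30, 0), (-30, 35), (-30, -35) mm
- stand: tub stand: dark round weighted foot, 104 mm diameter, with a yellow collar in the middle, fixed. Origin: centre of its underside, z up. Collar: 83 mm outside diameter at its top, 30 mm above the table; its flared mouth is 75 mm wide there, narrowing to 64.5 mm at 20 mm and 63.5 mm at its floor, 12 mm above the table, where the tub's foot rests with 1 to 1.5 mm of play

How it is judged:
By the outcome, as a careful person would: the job done as asked, in the order asked, and still so for the second after the job is handed in, with the robot touching nothing.
It also fails if it takes over 138 s, if anything falls off the work surface, if the arm or the gripper's body presses on something with over 40 N, if the wrist force passes 120 N, or if a joint passes its speed limit or range.

### The arm

A 6-joint arm with a two-finger parallel gripper is mounted at the origin on a cart in front of the work surface, level with it; the furniture and walls round the work are solid. World frame = base frame: x ahead of the robot, y to its left, z up, the work surface at z = 0. Lengths are in m, angles in rad, forces in N, time in s.
With the tool pointing down it reaches from about 0.35 to 0.95 m from the base axis. Payload 17.4 kg.
Tool frame: the origin (TCP) lies between the finger pads; the fingertips stand 14 mm ahead of it and the grasp point (between the pads) lies 5 mm behind it; z points along the fingers, y is the line along which they close (so a half turn about z gives the same grasp; the last joint's range is limited). The gripper opens to 93 mm and grips with 3 to 60 N. Pads are 15 mm wide; open, the fingers measure 128 mm over their backs; the gripper's body (75 mm by 188 mm) begins 65 mm behind the grasp point.
Start: joints at [-1.368, 0.116, 1.442, -0, 1.584, -0.038], TCP at [0.161, -0.656, 0.205] pointing down, gripper open.
Joint ranges: [-2.83, 2.83], [-0.83, 2.19], [0.07, 2.5], [-1.14, 4.28], [0.01, 3], [-2.97, 2.97]. Speed limits (rad/s): [1.89, 1.89, 2.22, 3.14, 3.14, 3.14].

### API

Orientations are given as a rotation vector (axis times angle).
In Python, from workcell import robot gives the robot as it stands.
- The arm moves only by the shell command python3 -m creep 'ROWS' [OPENING] [FORCE]. ROWS is JSON, a list of rows, each a list of 4 numbers: the shift along the tool's x, y, z in units of 60 mm (1.0 is 60 mm), then the turn about the tool's z in units of 6 degrees (1.0 is 6 degrees). In form: [[x, y, z, roll], ...]. A call has 1 to 12 rows; each row is the pose to reach, as a shift and turn from the pose commanded when the call began, along the tool's axes at that moment; what a row does not reach only later rows make up. A row lasts 1/8 s, in which the tool goes at most 62.5 mm and 10.7 degrees, less where a joint would pass 70% of its speed; a pose out of reach is approached as far as the arm can. A call with a gripper value outside its range is refused whole. OPENING is the opening, from 0 (shut) to 1 (fully open), set as the call begins (- or left out, the last holds). The fingers move at their own pace and stop on an object; FORCE is the grip in N (left out, the last holds). Time passes only in rows, so rows that repeat a pose let the fingers close. It gives the time, the measured TCP pose, the force, the opening and the grip force at its end, in the units of the state.
- robot.get_state(): the state, without advancing time (a new reading comes with each control period).
- robot.read_camera(name): name is "scene" or "top" or "wrist"; returns a dict with "color" (420x560x3 uint8, red, green, blue), "fx", "fy", "cx", "cy" (pixels), "rvec" (rotation vector, rad) and "tvec" (3), from world to camera coordinates, as OpenCV has them; the wrist camera has in their place "mount" (4x4, takes a point from camera to tool coordinates, whose origin is the TCP and whose axes are the flange's). Camera axes: x right, y down, z forward; pixel columns grow to the right and rows downward; lengths in m; the calibration is good to about 2 mm. A picture is of the moment at which its call begins: read the wrist's pose just before it. There is no depth.
- robot.finish_job(): hands the job in; it is judged then, once.
Trained networks look in a picture, given as the dict that the camera call returned (one of the last four; its "shot" number tells which), for a name from the list of things; names that differ only in an ending like _2 or _b are one class to them, and where a whole thing is asked for, a point or a joint stands for the part that bears it (a point fixed in the world has none). Each returns a list of dicts, best first, with "conf" (0 to 1); they miss things now and then, are a little off and sometimes report something else, mostly with a low value. They report only what shows in the picture. A call takes as long as a camera call.
- robot.look_for(picture, thing): "xy" ([column, row] in pixels, amid what is visible of it).
- robot.spot_point(picture, thing): "xy" ([column, row] in pixels: a listed point, or the origin of a listed thing).
The state is a dict: "time_s": time; "joints": joint angles; "joint_velocities": joint speeds; "joint_torque": joint torques, N m; "eef_pos": TCP position; "tcp_rot": TCP orientation; "contact_force": force on the tool from outside, world axes, zero at the start; "moment": the same for the moment, N m; "width": finger opening in m; "grasp_force": force on a finger pad.
Only numpy, scipy, OpenCV 4.12 (cv2) and the standard library are available. Lean on these libraries where they do the work, as an engineer would, in place of code of your own. Each camera call takes 0.05 s, during which the arm holds its last target. There are 200 camera calls.

## Working session

There is one attempt and no reset: what is moved stays moved. The work goes in short steps, Python scripts to look and compute and a shell command to move; the robot and the scene stay as the last step left them, time stands still between calls to the robot, and variables do not carry over. Pictures are saved under pics/ and viewed, at most 14 in all, crops included, and the job is handed in when it is done.

```bash
mkdir -p pics; cat > h.py <<'E'
import numpy as np, cv2, json
from workcell import robot
R=lambda v: cv2.Rodrigues(np.array(v,float))[0]
def save(n,name,crop=None):
    p=robot.read_camera(n); im=p["color"][:,:,::-1]
    cv2.imwrite(f"pics/{name}.png",im); return p
def plane(p,xy,z):
    d=np.array([(xy[0]-p["cx"])/p["fx"],(xy[1]-p["cy"])/p["fy"],1.])
    if "rvec" in p:
        r=R(p["rvec"]); o=-r.T@np.array(p["tvec"]).ravel(); d=r.T@d
    else:
        s=p["st"]; T=np.array(p["mount"]); rt=R(s["tcp_rot"])
        o=np.array(s["eef_pos"])+rt@T[:3,3]; d=rt@T[:3,:3]@d
    return o+d*(z-o[2])/d[2]
E
python3 - <<'E'
from h import *
s=robot.get_state();print(s)
print(R(s["tcp_rot"]).round(3))
for n in("top","scene"):
    p=save(n,n+"0")
    print(n,p["fx"],p["cx"],p["cy"],p["rvec"],p["tvec"])
    for t,z in(("refill_2",.006),("refill_3",.006),("refill_4",.006),("tub_1",.006),("caddy",0),("tray",0),("stand",0)):
        for d in robot.spot_point(p,t)[:3]: print(t,np.round(d["xy"],1),round(d["conf"],2),plane(p,d["xy"],z).round(4))
E
```

```text
{'time_s': 0.0, 'joints': array([-1.36779516e+00,  1.16462284e-01,  1.44229444e+00, -1.80511475e-06,
        1.58398554e+00, -3.77859639e-02]), 'joint_velocities': array([ 1.59889836e-03,  4.24375147e-05,  9.68847460e-04, -4.83403683e-05,
        4.53882847e-04, -1.59499667e-04]), 'joint_torque': array([ 1.80803501e-03, -7.21269894e+01, -6.22602797e+01,  7.79964798e-02,
        2.38426781e-02, -1.02218182e-04]), 'eef_pos': array([ 0.16091897, -0.65530165,  0.20420305]), 'tcp_rot': array([-3.11771481e+00, -3.77176869e-01,  1.51773767e-04]), 'contact_force': array([-0.21551716, -0.16830247, -0.46891826]), 'moment': array([-0.03553973, -0.00385996,  0.00174657]), 'grasp_force': 0.0, 'width': 0.09297857052476415}
[[ 0.971  0.238 -0.   ]
 [ 0.238 -0.971  0.001]
 [ 0.    -0.001 -1.   ]]
top 537.0414785875649 276.5886347873062 214.46594689573504 [ 2.13947805 -2.16880311  0.1002336 ] [-0.11266906  0.56177358  1.09850596]
refill_2 [172.3 153.5] 0.88 [0.7004 0.1064 0.006 ]
refill_2 [209.6 199.9] 0.72 [0.5968 0.0245 0.006 ]
refill_2 [173.9 190.6] 0.64 [0.6183 0.1021 0.006 ]
refill_3 [172.3 153.
[... 666 characters left out ...]
fill_2 [229.6 241.4] 0.94 [0.5891 0.0268 0.006 ]
refill_2 [176.5 242.9] 0.93 [0.6938 0.0988 0.006 ]
refill_2 [201.6 259.1] 0.93 [0.6149 0.1036 0.006 ]
refill_3 [229.6 241.4] 0.94 [0.5891 0.0268 0.006 ]
refill_3 [176.5 242.9] 0.93 [0.6938 0.0988 0.006 ]
refill_3 [201.6 259.1] 0.93 [0.6149 0.1036 0.006 ]
refill_4 [229.6 241.4] 0.94 [0.5891 0.0268 0.006 ]
refill_4 [176.5 242.9] 0.93 [0.6938 0.0988 0.006 ]
refill_4 [201.6 259.1] 0.93 [0.6149 0.1036 0.006 ]
tub_1 [199.5 235.8] 0.94 [0.6602 0.0524 0.006 ]
caddy [200.6 248.5] 0.92 [0.6383 0.0778 0.    ]
tray [278.2 212.2] 0.82 [ 0.5406 -0.117   0.    ]
tray [201.8 234.5] 0.68 [0.6611 0.0431 0.    ]
stand [349.2 175.3] 0.97 [ 0.4462 -0.3295  0.    ]
```

```bash
python3 -c "
import cv2
a=cv2.imread('pics/top0.png');b=cv2.imread('pics/scene0.png')
cv2.imwrite('pics/top0c.png',cv2.resize(a[100:330,130:430],(780,598),interpolation=cv2.INTER_CUBIC))"
```

```text
(no output)
```

View pics/top0c.png

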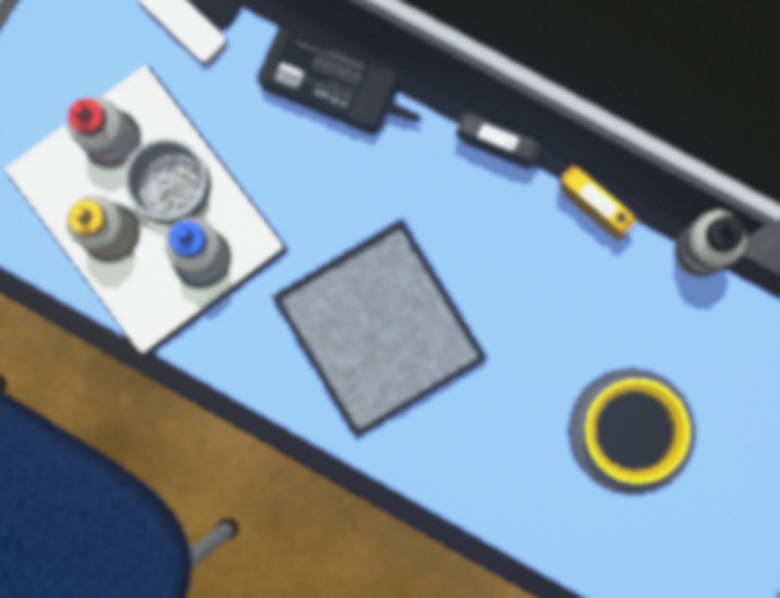

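View pics/scene0.png

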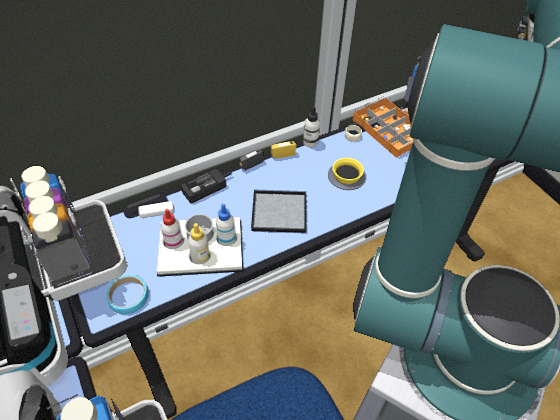

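Crop of the top view: caddy at left with red at the back-left, yellow in front, blue at the right and the tub between them. The tray is in the middle at crop (380,328), the stand at (633,430). Next I'll refine the poses with contours.

```bash
cat > m.py <<'E'
from h import *
from scipy.optimize import least_squares
p=robot.read_camera("top"); im=p["color"]; hsv=cv2.cvtColor(im,cv2.COLOR_RGB2HSV)
def big(m,x0,y0,x1,y1):
    k=np.zeros_like(m);k[y0:y1,x0:x1]=m[y0:y1,x0:x1]
    c=max(cv2.findContours(k,cv2.RETR_EXTERNAL,cv2.CHAIN_APPROX_NONE)[0],key=cv2.contourArea);return c
def rect(c,z,hull=True):
    q=cv2.convexHull(c)[:,0] if hull else c[:,0]
    w=np.array([plane(p,x,z)[:2] for x in q.astype(float)])
    return cv2.minAreaRect((w*1000).astype(np.float32))
white=((hsv[:,:,1]<25)&(hsv[:,:,2]>190)).astype(np.uint8)
print("caddy",rect(big(white,130,120,242,240),.02))
notblue=((hsv[:,:,1]<75)|(hsv[:,:,2]<120)).astype(np.uint8)
print("tray",rect(big(notblue,233,180,322,270),.015))
yel=((hsv[:,:,0]>20)&(hsv[:,:,0]<35)&(hsv[:,:,1]>120)&(hsv[:,:,2]>100)).astype(np.uint8)
c=big(yel,345,235,400,292)
w=np.array([plane(p,x,.03)[:2] for x in c[:,0].astype(float)])*1000
print("collar",cv2.fitEllipse(w.astype(np.float32)))
E
python3 m.py
```

```text
caddy ((641.8478393554688, 77.07524108886719), (195.73252868652344, 144.42686462402344), 36.50025177001953)
tray ((537.823486328125, -117.0272216796875), (133.26199340820312, 122.35440826416016), 30.27627182006836)
collar ((450.90313720703125, -322.5117492675781), (80.85416412353516, 81.54204559326172), 50.96455764770508)
```

```bash
cat > t.py <<'E'
from h import *
import sys
C=np.array([.642,.077]);CY=np.radians(-53.5)
T=np.array([.538,-.117]);TY=np.radians(-59.7)
def fr(c,a,x,y): return c+np.array([[np.cos(a),-np.sin(a)],[np.sin(a),np.cos(a)]])@[x,y]
def to(pos,yaw=None):
    s=robot.get_state();r=R(s["tcp_rot"])
    d=r.T@(np.array(pos)-s["eef_pos"])/.06
    cur=np.degrees(np.arctan2(r[1,0],r[0,0]))
    u=0 if yaw is None else ((cur-yaw+180)%360-180)/6
    print("shift",d.round(3),"roll",round(u,2),"at",np.array(s["eef_pos"]).round(4),"yaw",round(cur,2),"tilt",r[:2,2].round(4))
E
python3 - <<'E'
from t import *
p=robot.read_camera("wrist");print(np.round(p["mount"],3),p["fx"])
to([*fr(C,CY,0,0),.33],126.5)
E
```

```text
[[-0.    -0.957 -0.29   0.082]
 [ 1.     0.    -0.002 -0.001]
 [ 0.002 -0.29   0.957 -0.18 ]
 [ 0.     0.     0.     1.   ]] 326.664806461063
shift [10.697 -9.945 -2.084] roll -18.78 at [ 0.161  -0.6555  0.2049] yaw 13.8 tilt [-0. -0.]
```

```bash
python3 -m creep '[[0.3,-0.3,-0.5,-1],[0.9,-0.8,-1.2,-2.5],[1.6,-1.5,-1.8,-4.1],[2.3,-2.2,-2.1,-5.7],[3.0,-2.9,-2.1,-7.3],[3.7,-3.5,-2.1,-8.9],[4.4,-4.1,-2.1,-10.5],[5.1,-4.7,-2.1,-12.1],[5.8,-5.4,-2.1,-13.7],[6.5,-6.0,-2.1,-15.3],[7.2,-6.7,-2.1,-16.9],[7.8,-7.3,-2.1,-18.5]]' 1
python3 - <<'E'
from t import *
to([*fr(C,CY,0,0),.33],126.5)
E
```

```text
time_s: 2.4
eef_pos: [0.5117, -0.1165, 0.3311]
tcp_rot: [1.447, 2.788, 0.0]
contact_force: [0.9, -1.3, -0.5]
width: 0.0927
grasp_force: 0.0
shift [1.388 3.632 0.019] roll -0.23 at [ 0.5117 -0.1165  0.3311] yaw 125.15 tilt [ 0.0004 -0.0001]
```

```bash
python3 -m creep '[[0.2,0.5,0,-0.1],[0.5,1.2,0,-0.2],[0.8,2.0,0,-0.23],[1.1,2.8,0,-0.23],[1.3,3.4,0,-0.23],[1.39,3.63,0,-0.23],[1.39,3.63,0,-0.23],[1.39,3.63,0,-0.23]]'
python3 - <<'E'
from t import *
to([*fr(C,CY,0,0),.33],126.5)
s=robot.get_state();p=save("wrist","w1");p["st"]=s
for t,z in(("refill_2",.006),("tub_1",.006),("caddy",0)):
    for f in("spot_point",):
        for d in getattr(robot,f)(p,t)[:3]:
            w=plane(p,d["xy"],z); print(t,np.round(d["xy"],1),round(d["conf"],2),w.round(4))
for n,q in(("Y",(-34,0)),("R",(13,63)),("B",(13,-63)),("tub",(29.5,0))): print(n,fr(C,CY,*np.array(q)/1000).round(4))
E
```

```text
time_s: 3.4
eef_pos: [0.6419, 0.0733, 0.3313]
tcp_rot: [1.423, 2.8, 0.0]
contact_force: [-0.3, 0.2, 0.9]
width: 0.0929
grasp_force: 0.0
shift [0.049 0.039 0.022] roll -0.06 at [0.6419 0.0733 0.3313] yaw 126.13 tilt [ 0.0005 -0.0002]
refill_2 [275.2 142.7] 0.93 [0.6175 0.1    0.006 ]
refill_2 [239.6 168.2] 0.8 [0.5956 0.0357 0.006 ]
refill_2 [319.1 169.4] 0.61 [0.6968 0.1072 0.006 ]
tub_1 [280.5 180.4] 0.58 [0.6585 0.0577 0.006 ]
caddy [277.  161.1] 0.61 [0.6366 0.0783 0.    ]
Y [0.6218 0.1043]
R [0.7004 0.104 ]
B [0.5991 0.0291]
tub [0.6595 0.0533]
```

View pics/w1.png

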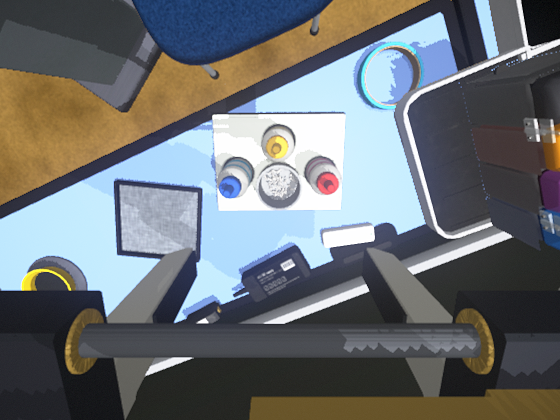

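The wrist view shows the caddy square-on at (279,162): blue cap (230,186), yellow (278,146), red (327,183), tub (279,186). Tray at (158,220).

```bash
python3 - <<'E'
from t import *
s=robot.get_state();p=robot.read_camera("wrist");p["st"]=s
im=p["color"];hsv=cv2.cvtColor(im,cv2.COLOR_RGB2HSV)
def big(m,x0,y0,x1,y1):
    k=np.zeros_like(m);k[y0:y1,x0:x1]=m[y0:y1,x0:x1]
    return max(cv2.findContours(k,cv2.RETR_EXTERNAL,cv2.CHAIN_APPROX_NONE)[0],key=cv2.contourArea)
def rect(c,z):
    w=np.array([plane(p,x,z)[:2] for x in cv2.convexHull(c)[:,0].astype(float)])
    return cv2.minAreaRect((w*1000).astype(np.float32))
white=((hsv[:,:,1]<25)&(hsv[:,:,2]>190)).astype(np.uint8)
print("caddy",rect(big(white,205,106,352,218),.02))
nb=((hsv[:,:,1]<75)|(hsv[:,:,2]<110)).astype(np.uint8)
print("tray",rect(big(nb,108,172,206,247),.015))
H,S,V=[hsv[:,:,i] for i in range(3)]
for n,m in(("Y",(H>20)&(H<33)&(S>130)&(V>100)),("R",((H<8)|(H>172))&(S>140)&(V>80)),("B",(H>105)&(H<125)&(S>150)&(V>80))):
    c=big(m.astype(np.uint8),205,110,352,215);M=cv2.moments(c);xy=(M["m10"]/M["m00"],M["m01"]/M["m00"])
    print(n,np.round(xy,1),cv2.contourArea(c),plane(p,xy,.106).round(4))
E
python3 m.py
```

```text
caddy ((639.397216796875, 79.13375854492188), (193.0170135498047, 144.98074340820312), 36.54634094238281)
tray ((534.6615600585938, -105.60029602050781), (135.58555603027344, 111.34599304199219), 30.260074615478516)
Y [278.5 145.8] 169.5 [0.6186 0.1075 0.106 ]
R [327.6 184.1] 141.5 [0.6971 0.1055 0.106 ]
B [229.  187.7] 291.0 [0.5987 0.028  0.106 ]
caddy ((670.6397705078125, 34.66596984863281), (193.34291076660156, 51.344886779785156), 33.008583068847656)
tray ((537.7251586914062, -116.8253173828125), (133.17236328125, 122.5997543334961), 30.276830673217773)
collar ((450.8651428222656, -322.60302734375), (80.41334533691406, 81.6382827758789), 55.11752700805664)
```

```bash
sed -i 's/^C=np.array.*;CY/C=np.array([.6405,.0775]);CY/' t.py; cat >> t.py <<'E'
W={"Y":(-.034,0),"R":(.013,.063),"B":(.013,-.063),"tub":(.0295,0)}
P={"Y":(-.03,.037),"B":(.03,0),"R":(-.03,-.037)}
w=lambda k,z:[*fr(C,CY,*W[k]),z]
t=lambda k,z:[*fr(T,TY,*P[k]),z]
E
python3 - <<'E'
from t import *
for k in "YRB": to(w(k,.25),126.5)
E
```

```text
shift [0.633 0.012 1.353] roll -0.06 at [0.6421 0.0737 0.3312] yaw 126.14 tilt [0.0003 0.    ]
shift [-0.143  1.067  1.353] roll -0.06 at [0.6421 0.0737 0.3312] yaw 126.14 tilt [0.0003 0.    ]
shift [-0.157 -1.033  1.353] roll -0.06 at [0.6421 0.0737 0.3312] yaw 126.14 tilt [0.0003 0.    ]
```

```bash
python3 -m creep '[[0.2,0,0.4,-0.06],[0.5,0.01,1.0,-0.06],[0.63,0.01,1.7,-0.06],[0.63,0.01,2.3,-0.06],[0.63,0.01,2.6,-0.06],[0.63,0.01,2.6,-0.06],[0.63,0.01,2.6,-0.06]]' 0.66
python3 - <<'E'
from t import *
to(w("Y",.073),126.5)
save("wrist","w2")
E
```

```text
time_s: 4.58
eef_pos: [0.6211, 0.105, 0.1767]
tcp_rot: [1.413, 2.804, 0.002]
contact_force: [-0.4, -0.2, 0.7]
width: 0.0616
grasp_force: 0.0
shift [ 0.007 -0.015  1.728] roll 0.0 at [0.6211 0.105  0.1767] yaw 126.52 tilt [0.0019 0.0003]
```

View pics/w2.png

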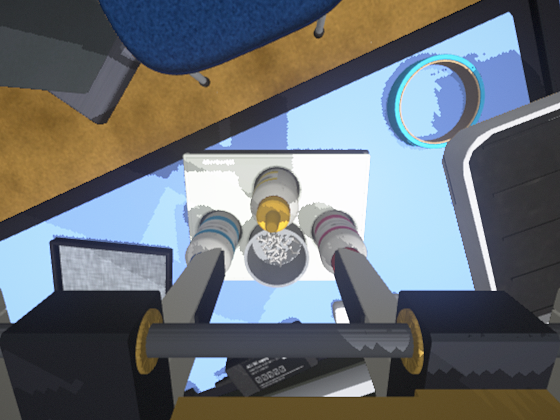

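The yellow bottle, cap at (273,222), is centred between the fingers at (277), with neighbours clear. I'll descend and grip.

```bash
python3 -m creep '[[0,-0.02,0.3,0],[0,-0.03,0.8,0],[0,-0.03,1.3,0],[0,-0.03,1.6,0],[0,-0.03,1.7,0],[0,-0.03,1.72,0],[0,-0.03,1.72,0]]' && python3 -m creep '[[0,0,0,0],[0,0,0,0],[0,0,0,0],[0,0,0,0],[0,0,0,0],[0,0,0,0]]' 0.3 20
```

```text
time_s: 5.5
eef_pos: [0.6194, 0.1041, 0.0727]
tcp_rot: [1.413, 2.805, 0.001]
contact_force: [-0.8, 1.0, -0.0]
width: 0.0614
grasp_force: 0.0
time_s: 6.25
eef_pos: [0.6191, 0.1038, 0.0724]
tcp_rot: [1.413, 2.805, -0.0]
contact_force: [-1.4, -1.7, 5.8]
width: 0.0359
grasp_force: 18.0
```

```bash
python3 - <<'E'
from t import *
p=save("wrist","w3");a=p["color"][:,:,::-1]
s=save("scene","s3")["color"][:,:,::-1]
o=np.hstack([cv2.resize(a[60:320,140:420],(400,371)),cv2.resize(s[150:290,120:270],(400,371),interpolation=cv2.INTER_CUBIC)])
cv2.imwrite("pics/c3.png",o)
print(robot.get_state()["width"],robot.get_state()["contact_force"])
E
```

```text
0.035746784695275056 [-1.887906   -1.16297316  4.99950797]
```

View pics/c3.png

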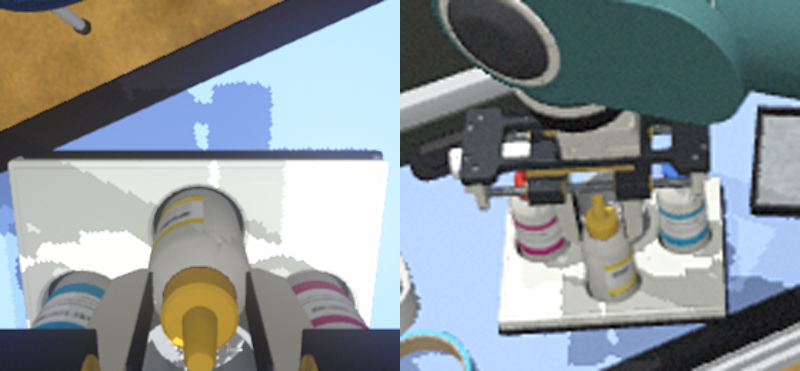

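```bash
python3 -m creep '[[0,0,0,0],[0,0,0,0],[0,0,0,0],[0,0,0,0],[0,0,0,0]]' 0.66
python3 - <<'E'
from t import *
s=robot.get_state();p=save("wrist","w4");p["st"]=s;print(s["eef_pos"],s["contact_force"])
im=p["color"];hsv=cv2.cvtColor(im,cv2.COLOR_RGB2HSV);H,S,V=[hsv[:,:,i] for i in range(3)]
m=((H>20)&(H<33)&(S>130)&(V>60)).astype(np.uint8);m[:200]=0
n,l,st,c=cv2.connectedComponentsWithStats(m)
i=1+np.argmax(st[1:,4]);print(st[i],c[i])
x,y,w_,h,_=st[i]
print("tip bottom",plane(p,(x+w_/2,y+h),.136), "collar top edge front",plane(p,(x+w_/2,y),.11))
r=R(s["tcp_rot"])
for q,z in (((x+w_/2,y),.110),((x+w_/2,y),.094),((x+w_/2,y+h),.136)): print((r.T@(plane(p,q,z)-s["eef_pos"])*1000).round(1))
print([ (np.round(d["xy"],0),round(d["conf"],2),(r.T@(plane(p,d["xy"],.006)-s["eef_pos"])*1000).round(1)) for d in robot.spot_point(p,"refill_4")[:3]])
cv2.imwrite("pics/c4.png",im[100:400,100:460,::-1])
E
```

```text
time_s: 6.98
eef_pos: [0.619, 0.104, 0.0717]
tcp_rot: [-1.413, -2.806, 0.0]
contact_force: [-0.0, -0.9, 0.1]
width: 0.0615
grasp_force: 0.0
[0.61899456 0.10401919 0.07168636] [-0.0169407  -0.89466654  0.077629  ]
[ 378  390  182   30 3140] [475.14299363 405.53152866]
tip bottom [0.72313805 0.11322328 0.136     ] collar top edge front [0.74155946 0.11533285 0.11      ]
[-63.9 105.2 -38.3]
[-80.2 116.9 -22.3]
[-54.6  89.2 -64.3]
[(array([277., 220.]), 0.68, array([-0.9, -0. , 65.7]))]
```

View pics/c4.png

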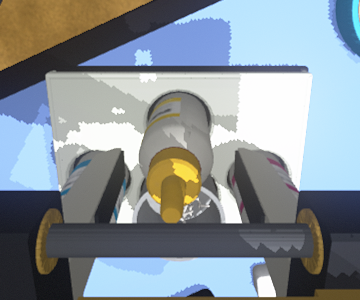

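```bash
python3 - <<'E'
from t import *
s=robot.get_state();p=robot.read_camera("wrist");p["st"]=s;r=R(s["tcp_rot"])
print(p["cx"],p["cy"])
for n,q,z in(("tip end",(273,318),.136),("collar far edge, top",(276,252),.110),("cap collar low front",(276,248),.094),("foot front edge in well",(279,190),.02)):
    print(n,(r.T@(plane(p,q,z)-s["eef_pos"])*1000).round(1))
T4=np.array(p["mount"])
for n,v in(("base",(0,0,.066)),("tip",(0,0,-.064)),("grasp",(0,0,-.005)),("pad L",(0,-.0307,0)),("pad R",(0,.0307,0)),("pad tip R",(0,.0307,.014))):
    c=np.linalg.inv(T4)@[*v,1];print(n,(c[:2]/c[2]*p["fx"]+[p["cx"],p["cy"]]).round(0))
E
```

```text
279.15362369365386 210.08738625830605
tip end [  0.   -0.9 -64.3]
collar far edge, top [ 18.    0.2 -38.3]
cap collar low front [ 13.1   0.  -22.3]
foot front edge in well [26.8  1.6 51.7]
base [277. 219.]
tip [275. 318.]
grasp [276. 257.]
pad L [225. 253.]
pad R [327. 253.]
pad tip R [324. 244.]
```

```bash
python3 -m creep '[[0,0,0,0],[0,0,0,0],[0,0,0,0],[0,0,0,0],[0,0,0,0]]' 0.4 6; python3 -m creep '[[0,0,0,0],[0,0,0,0],[0,0,0,0]]' 0.3 12;python3 - <<'E'
from t import *
a=robot.read_camera("wrist")["color"]
cv2.imwrite("pics/c5.png",cv2.resize(a[150:330,180:380,::-1],(640,576),interpolation=cv2.INTER_CUBIC))
E
```

```text
time_s: 7.75
eef_pos: [0.6191, 0.1039, 0.0721]
tcp_rot: [1.413, 2.805, 0.0]
contact_force: [-1.6, -1.6, 3.9]
width: 0.0378
grasp_force: 5.9
time_s: 8.12
eef_pos: [0.6191, 0.1039, 0.072]
tcp_rot: [1.413, 2.806, -0.0]
contact_force: [-2.4, -1.8, 4.8]
width: 0.0365
grasp_force: 11.4
```

View pics/c5.png

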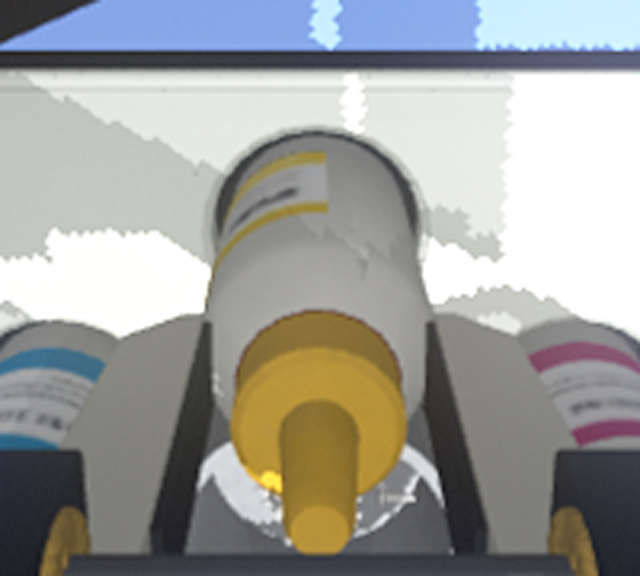

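The fingers hold the body's sides with flexed tips, bottle centred. I'll test with a small lift.

```bash
python3 -m creep '[[0,0,0,0],[0,0,-0.05,0],[0,0,-0.12,0],[0,0,-0.2,0],[0,0,-0.3,0],[0,0,-0.42,0],[0,0,-0.5,0],[0,0,-0.5,0],[0,0,-0.5,0]]' 0.2 25;python3 - <<'E'
from t import *
a=robot.read_camera("wrist")["color"];b=robot.read_camera("scene")["color"]
cv2.imwrite("pics/c6.png",np.hstack([cv2.resize(a[130:330,180:380,::-1],(400,400)),cv2.resize(b[150:290,130:270,::-1],(400,400),interpolation=cv2.INTER_CUBIC)]))
to(t("Y",.25),126.5)
E
```

```text
time_s: 9.3
eef_pos: [0.6189, 0.104, 0.1015]
tcp_rot: [-1.413, -2.806, 0.0]
contact_force: [-0.6, -0.2, -1.2]
width: 0.0361
grasp_force: 20.7
shift [-1.726 -2.609 -2.475] roll 0.01 at [0.6189 0.104  0.1014] yaw 126.54 tilt [-0.0004 -0.0001]
```

View pics/c6.png

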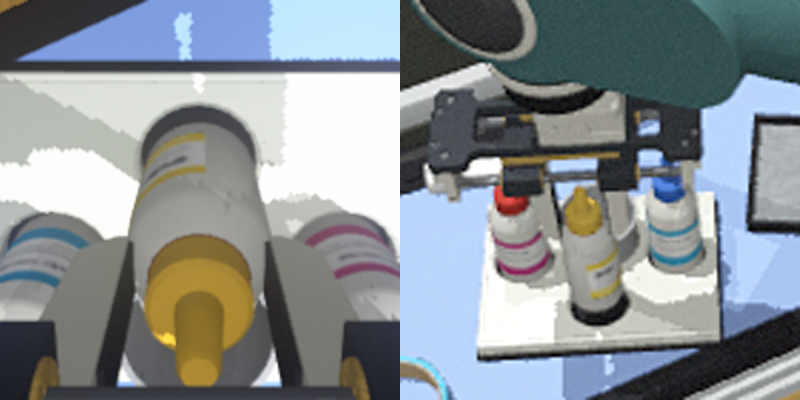

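The yellow bottle is clear of its well and upright. Carry it to the tray.

```bash
python3 -m creep '[[0,0,-0.2,0],[0,0,-0.6,0],[0,0,-1.1,0],[0,0,-1.6,0],[0,0,-2.1,0],[-0.1,-0.2,-2.4,0],[-0.3,-0.5,-2.48,0],[-0.6,-0.9,-2.48,0],[-0.85,-1.3,-2.48,0],[-1.15,-1.7,-2.48,0],[-1.4,-2.1,-2.48,0],[-1.6,-2.4,-2.48,0]]' && python3 -m creep '[[-0.1,-0.15,0,0],[-0.13,-0.21,0,0],[-0.13,-0.21,0,0],[-0.13,-0.21,0,0]]'; python3 - <<'E'
from t import *
to(t("Y",.07),126.5)
s=robot.get_state();p=robot.read_camera("wrist");p["st"]=s
cv2.imwrite("pics/c7.png",p["color"][:,:,::-1])
d=robot.spot_point(p,"tray")
for d in d[:2]: print(d["xy"],d["conf"],plane(p,d["xy"],0))
E
```

```text
time_s: 10.9
eef_pos: [0.5592, -0.0608, 0.2497]
tcp_rot: [-1.414, -2.804, 0.001]
contact_force: [1.0, 0.4, 0.0]
width: 0.036
grasp_force: 20.7
time_s: 11.4
eef_pos: [0.5552, -0.0721, 0.2505]
tcp_rot: [-1.412, -2.806, -0.0]
contact_force: [0.1, 0.1, -0.4]
width: 0.0358
grasp_force: 20.7
shift [-2.000e-03 -8.000e-03  3.008e+00] roll 0.01 at [ 0.5552 -0.0721  0.2505] yaw 126.58 tilt [-0.0001  0.0001]
[249.7, 192.0] 0.72 [ 0.53824374 -0.1130285   0.        ]
```

View pics/c7.png

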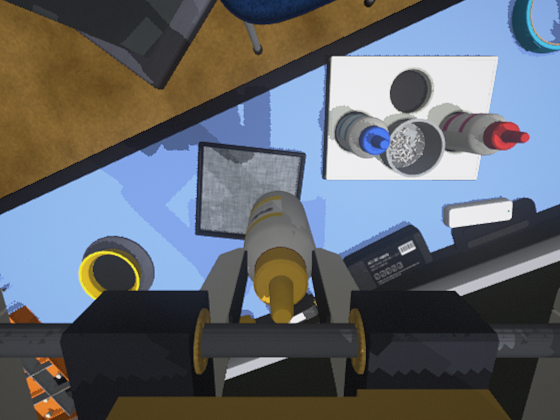

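The bottle hangs over the tray's left front, with the tray at (200–305,143–235). Lower it.

```bash
python3 -m creep '[[0,0,0.2,0],[0,0,0.6,0],[0,0,1.1,0],[0,0,1.6,0],[0,0,2.1,0],[0,0,2.5,0],[0,0,2.8,0],[0,0,2.92,0],[0,0,2.96,0],[0,0,2.99,0],[0,0,3.01,0],[0,0,3.01,0]]'; python3 - <<'E'
from t import *
to(t("Y",.07),126.5)
p=robot.read_camera("scene")
cv2.imwrite("pics/c8.png",cv2.resize(p["color"][150:290,180:320,::-1],(560,560),interpolation=cv2.INTER_CUBIC))
E
```

```text
time_s: 13.0
eef_pos: [0.5553, -0.0727, 0.0707]
tcp_rot: [1.413, 2.805, 0.0]
contact_force: [-0.6, -0.6, 4.7]
width: 0.0353
grasp_force: 22.0
shift [ 0.009 -0.004  0.012] roll 0.01 at [ 0.5553 -0.0727  0.0707] yaw 126.54 tilt [ 0.0011 -0.0003]
```

View pics/c8.png

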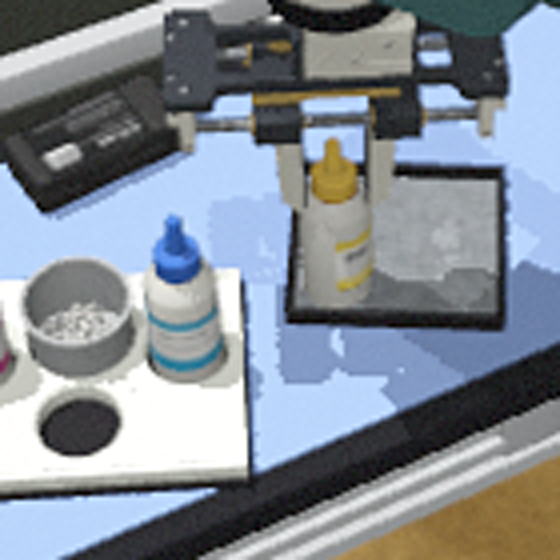

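Yellow stands inside the tray. Release it and go for blue.

```bash
python3 -m creep '[[0,0,-0.02,0],[0,0,-0.02,0],[0,0,-0.02,0],[0,0,-0.02,0],[0,0,-0.1,0],[0,0,-0.4,0],[0,0,-0.8,0],[0,0,-1.3,0],[0,0,-1.7,0],[0,0,-1.8,0],[0,0,-1.8,0],[0,0,-1.8,0]]' 0.57; python3 - <<'E'
from t import *
to(w("B",.19),126.5);to(w("B",.072),126.5)
E
```

```text
time_s: 14.55
eef_pos: [0.5546, -0.0726, 0.177]
tcp_rot: [-1.413, -2.805, 0.001]
contact_force: [-0.2, -0.4, -0.5]
width: 0.0529
grasp_force: 0.0
shift [ 0.942  1.589 -0.218] roll 0.01 at [ 0.5546 -0.0726  0.177 ] yaw 126.54 tilt [-0.0013  0.0002]
shift [0.94  1.59  1.749] roll 0.01 at [ 0.5546 -0.0726  0.177 ] yaw 126.54 tilt [-0.0013  0.0002]
```

```bash
python3 -m creep '[[0.1,0.2,-0.15,0],[0.3,0.5,-0.2,0],[0.55,0.9,-0.2,0],[0.75,1.3,-0.1,0],[0.9,1.5,-0.05,0],[0.94,1.57,0,0],[0.94,1.57,0,0],[0.94,1.57,0,0]]' 0.66; python3 - <<'E'
from t import *
to(w("B",.072),126.5)
s=robot.get_state();p=robot.read_camera("wrist");p["st"]=s;r=R(s["tcp_rot"])
im=p["color"];hsv=cv2.cvtColor(im,cv2.COLOR_RGB2HSV);H,S,V=[hsv[:,:,i] for i in range(3)]
m=((H>105)&(H<125)&(S>150)&(V>60)).astype(np.uint8);m[:150]=0;m[:,:230]=0;m[:,325:]=0
n,l,st,c=cv2.connectedComponentsWithStats(m);i=1+np.argmax(st[1:,4]);x,y,a,b,_=st[i];print(st[i])
ys,xs=np.where(l==i);
print("tip",(r.T@(plane(p,(xs[ys>ys.max()-4].mean(),ys.max()),.136)-s["eef_pos"])*1000).round(1),"collar front",(r.T@(plane(p,(xs.mean(),y),.094)-s["eef_pos"])*1000).round(1))
print([(d["xy"],d["conf"],(r.T@(plane(p,d["xy"],.006)-s["eef_pos"])*1000).round(1)) for d in robot.spot_point(p,"refill_2")[:3]])
E
```

```text
time_s: 15.55
eef_pos: [0.597, 0.0283, 0.1782]
tcp_rot: [1.414, 2.805, -0.0]
contact_force: [0.8, -0.2, 0.0]
width: 0.0615
grasp_force: 0.0
shift [0.012 0.021 1.77 ] roll 0.0 at [0.597  0.0283 0.1782] yaw 126.5 tilt [ 0.0002 -0.0001]
[263 203  32  33 563]
tip [-4.6  1.3 42.2] collar front [ 7.9  1.  84.2]
[([278.6, 185.3], 0.88, array([  3.7,   1.3, 172.2])), ([195.2, 236.6], 0.69, array([-56.8, -95.2, 172.2]))]
```

```bash
python3 - <<'E'
from t import *
p=robot.read_camera("wrist");a=p["color"][:,:,::-1]
T4=np.linalg.inv(np.array(p["mount"]))
a=cv2.resize(a[110:300,180:380],None,fx=3,fy=3,interpolation=cv2.INTER_CUBIC)
s=robot.get_state();tz=s["eef_pos"][2]
for h,rad in((.02,.0215),(.08,.0215),(.094,.0135),(.110,.0135),(.136,.003)):
    th=np.linspace(0,2*np.pi,60);q=np.c_[rad*np.cos(th),rad*np.sin(th),0*th+tz-h,0*th+1]@T4.T
    u=q[:,:2]/q[:,2:3]*p["fx"]+[p["cx"],p["cy"]]
    cv2.polylines(a,[((u-[180,110])*3).astype(int)],True,(0,255,0),1)
cv2.imwrite("pics/c9.png",a)
E
```

```text
(no output)
```

View pics/c9.png

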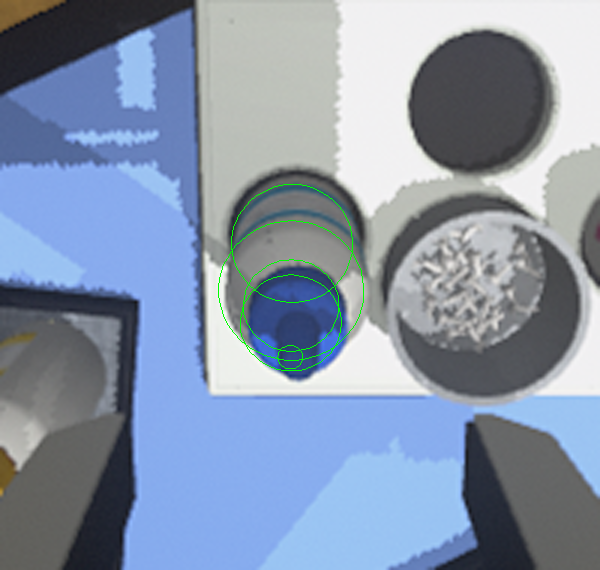

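The overlay shows the blue bottle about 2 mm further in x and y than the tool axis. I'll correct and grip.

```bash
python3 -m creep '[[0.02,0.02,0.3,0],[0.03,0.03,0.8,0],[0.03,0.03,1.3,0],[0.03,0.03,1.65,0],[0.03,0.03,1.75,0],[0.03,0.03,1.77,0],[0.03,0.03,1.77,0],[0.03,0.03,1.77,0]]' && python3 -m creep '[[0,0,0,0],[0,0,0,0],[0,0,0,0],[0,0,0,0],[0,0,0,0],[0,0,0,0]]' 0.2 25 && python3 -m creep '[[0,0,-0.05,0],[0,0,-0.15,0],[0,0,-0.3,0],[0,0,-0.5,0],[0,0,-0.5,0],[0,0,-0.5,0]]'; python3 - <<'E'
from t import *
to(t("B",.25),126.5)
E
```

```text
time_s: 16.7
eef_pos: [0.5978, 0.0313, 0.0726]
tcp_rot: [1.413, 2.805, 0.001]
contact_force: [1.3, 0.6, 0.8]
width: 0.0612
grasp_force: 0.0
time_s: 17.45
eef_pos: [0.5974, 0.0313, 0.0717]
tcp_rot: [-1.413, -2.806, 0.0]
contact_force: [-0.1, 0.3, -0.7]
width: 0.0363
grasp_force: 22.3
time_s: 18.2
eef_pos: [0.5974, 0.0313, 0.1017]
tcp_rot: [1.413, 2.806, 0.0]
contact_force: [-0.3, -0.7, -1.9]
width: 0.0365
grasp_force: 22.3
shift [-1.893 -2.321 -2.472] roll 0.01 at [0.5974 0.0313 0.1017] yaw 126.54 tilt [0. 0.]
```

```bash
python3 -m creep '[[0,0,-0.2,0],[0,0,-0.6,0],[0,0,-1.1,0],[0,0,-1.6,0],[0,0,-2.1,0],[-0.2,-0.2,-2.4,0],[-0.4,-0.5,-2.48,0],[-0.7,-0.9,-2.48,0],[-1.0,-1.3,-2.48,0],[-1.3,-1.7,-2.48,0],[-1.6,-2.0,-2.48,0],[-1.8,-2.2,-2.48,0]]' && python3 -m creep '[[-0.09,-0.12,0.2,0],[-0.09,-0.12,0.6,0],[-0.09,-0.12,1.1,0],[-0.09,-0.12,1.6,0],[-0.09,-0.12,2.1,0],[-0.09,-0.12,2.5,0],[-0.09,-0.12,2.8,0],[-0.09,-0.12,2.92,0],[-0.09,-0.12,2.96,0],[-0.09,-0.12,2.99,0],[-0.09,-0.12,3.01,0],[-0.09,-0.12,3.01,0]]'; python3 - <<'E'
from t import *
to(t("B",.07),126.5)
E
```

```text
time_s: 19.7
eef_pos: [0.5547, -0.136, 0.2496]
tcp_rot: [-1.415, -2.804, 0.001]
contact_force: [-0.4, -0.4, -0.9]
width: 0.0362
grasp_force: 22.3
time_s: 21.2
eef_pos: [0.5532, -0.1427, 0.0702]
tcp_rot: [1.413, 2.805, 0.0]
contact_force: [-0.2, -0.1, -0.6]
width: 0.0364
grasp_force: 22.3
shift [-0.001 -0.003  0.003] roll 0.01 at [ 0.5532 -0.1427  0.0702] yaw 126.54 tilt [ 0.0004 -0.0001]
```

```bash
python3 -m creep '[[0,0,0.01,0],[0,0,0.02,0],[0,0,0.03,0],[0,0,0.03,0],[0,0,0.03,0]]'
```

```text
time_s: 21.82
eef_pos: [0.5536, -0.143, 0.0695]
tcp_rot: [1.412, 2.804, 0.0]
contact_force: [-1.7, 1.7, 9.1]
width: 0.0365
grasp_force: 24.6
```

```bash
python3 -m creep '[[0,0,-0.02,0],[0,0,-0.02,0],[0,0,-0.02,0],[0,0,-0.02,0],[0,0,-0.1,0],[0,0,-0.4,0],[0,0,-0.8,0],[0,0,-1.3,0],[0,0,-1.7,0],[0,0,-1.9,0],[0,0,-1.9,0],[0,0,-1.9,0]]' 0.57; python3 - <<'E'
from t import *
to(w("R",.178),126.5)
E
```

```text
time_s: 23.32
eef_pos: [0.5528, -0.1426, 0.1812]
tcp_rot: [-1.413, -2.805, 0.0]
contact_force: [-0.3, 0.5, 0.3]
width: 0.0531
grasp_force: 0.0
shift [1.86  4.408 0.052] roll 0.01 at [ 0.5528 -0.1426  0.1812] yaw 126.54 tilt [-0.0011  0.0004]
```

```bash
python3 -m creep '[[0.1,0.2,-0.1,0],[0.3,0.7,-0.3,0],[0.5,1.2,-0.3,0],[0.8,1.8,-0.3,0],[1.0,2.4,-0.3,0],[1.3,3.0,-0.3,0],[1.5,3.6,-0.2,0],[1.75,4.1,0,0],[1.84,4.35,0.05,0],[1.86,4.41,0.05,0],[1.86,4.41,0.05,0],[1.86,4.41,0.05,0]]' 0.66; cat > ov.py <<'E'
from t import *
def ov(name,rings,foot,crop=(180,110,380,300)):
    s=robot.get_state();p=robot.read_camera("wrist");a=p["color"][:,:,::-1]
    x0,y0,x1,y1=crop
    T4=np.linalg.inv(np.array(p["mount"]));tz=s["eef_pos"][2]
    a=cv2.resize(a[y0:y1,x0:x1],None,fx=3,fy=3,interpolation=cv2.INTER_CUBIC)
    for h,rad in rings:
        th=np.linspace(0,2*np.pi,60);q=np.c_[rad*np.cos(th),rad*np.sin(th),0*th+tz-h-foot,0*th+1]@T4.T
        u=q[:,:2]/q[:,2:3]*p["fx"]+[p["cx"],p["cy"]]
        cv2.polylines(a,[((u-[x0,y0])*3).astype(int)],True,(0,255,0),1)
    cv2.imwrite(f"pics/{name}.png",a)
BOT=((.014,.0215),(.088,.0135),(.104,.0135))
E
python3 - <<'E'
from ov import *
to(w("R",.072),126.5);ov("c10",BOT,.006)
E
```

```text
time_s: 24.82
eef_pos: [0.6992, 0.1037, 0.1798]
tcp_rot: [1.414, 2.805, 0.0]
contact_force: [-0.5, -0.2, -0.2]
width: 0.0614
grasp_force: 0.0
shift [0.015 0.004 1.797] roll -0.0 at [0.6992 0.1037 0.1798] yaw 126.49 tilt [ 0.0008 -0.0001]
```

View pics/c10.png

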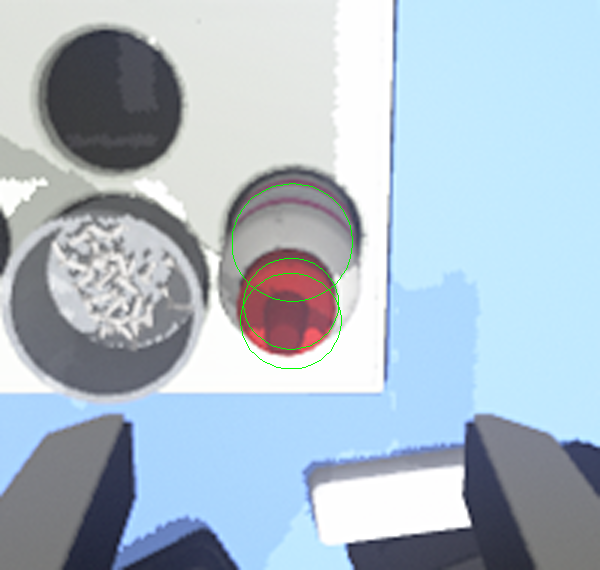

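Red's collar is about 2 mm towards +x of the axis and centred in y.

```bash
python3 -m creep '[[0.02,0,0.3,0],[0.04,0,0.8,0],[0.04,0,1.3,0],[0.04,0,1.65,0],[0.04,0,1.77,0],[0.04,0,1.8,0],[0.04,0,1.8,0],[0.04,0,1.8,0]]' && python3 -m creep '[[0,0,0,0],[0,0,0,0],[0,0,0,0],[0,0,0,0],[0,0,0,0],[0,0,0,0]]' 0.2 25 && python3 -m creep '[[0,0,-0.05,0],[0,0,-0.15,0],[0,0,-0.3,0],[0,0,-0.5,0],[0,0,-0.5,0],[0,0,-0.5,0]]'; python3 - <<'E'
from t import *
to(t("R",.25),126.5)
E
```

```text
time_s: 25.88
eef_pos: [0.6983, 0.1065, 0.0721]
tcp_rot: [1.413, 2.805, 0.001]
contact_force: [-0.5, -0.1, -0.6]
width: 0.0611
grasp_force: 0.0
time_s: 26.62
eef_pos: [0.6978, 0.1064, 0.0711]
tcp_rot: [-1.413, -2.806, 0.0]
contact_force: [0.5, -0.2, -0.2]
width: 0.0369
grasp_force: 23.0
time_s: 27.38
eef_pos: [0.6978, 0.1064, 0.1011]
tcp_rot: [1.413, 2.806, 0.0]
contact_force: [0.1, -0.1, -1.6]
width: 0.037
grasp_force: 22.8
shift [-0.842 -4.915 -2.482] roll 0.01 at [0.6978 0.1064 0.1011] yaw 126.54 tilt [ 0. -0.]
```

```bash
python3 -m creep '[[0,0,-0.2,0],[0,0,-0.6,0],[0,0,-1.1,0],[0,0,-1.6,0],[0,-0.1,-2.1,0],[-0.05,-0.3,-2.4,0],[-0.1,-0.7,-2.48,0],[-0.2,-1.2,-2.48,0],[-0.3,-1.7,-2.48,0],[-0.4,-2.2,-2.48,0],[-0.5,-2.7,-2.48,0],[-0.55,-3.2,-2.48,0]]' && python3 -m creep '[[-0.08,-0.5,0,0],[-0.16,-1.0,0,0],[-0.24,-1.4,0,0],[-0.28,-1.65,0.1,0],[-0.29,-1.71,0.5,0],[-0.29,-1.71,1.0,0],[-0.29,-1.71,1.5,0],[-0.29,-1.71,2.0,0],[-0.29,-1.71,2.4,0],[-0.29,-1.71,2.6,0],[-0.29,-1.71,2.7,0],[-0.29,-1.71,2.7,0]]'; python3 - <<'E'
from t import *
to(t("R",.07),126.5)
E
```

```text
time_s: 28.88
eef_pos: [0.562, -0.0354, 0.2498]
tcp_rot: [-1.413, -2.805, 0.0]
contact_force: [0.8, -0.6, -0.3]
width: 0.037
grasp_force: 22.8
time_s: 30.38
eef_pos: [0.4913, -0.1095, 0.0882]
tcp_rot: [1.413, 2.806, 0.0]
contact_force: [0.5, 0.0, -1.2]
width: 0.0374
grasp_force: 22.8
shift [-0.    -0.007  0.304] roll 0.01 at [ 0.4913 -0.1095  0.0882] yaw 126.54 tilt [ 0.0002 -0.    ]
```

Lower until contact.

```bash
python3 -m creep '[[0,0,0.1,0],[0,0,0.2,0],[0,0,0.26,0],[0,0,0.29,0],[0,0,0.3,0],[0,0,0.31,0],[0,0,0.31,0],[0,0,0.31,0]]'
```

```text
time_s: 31.38
eef_pos: [0.4912, -0.1095, 0.0695]
tcp_rot: [1.413, 2.806, 0.0]
contact_force: [-0.2, -0.1, -1.2]
width: 0.037
grasp_force: 22.8
```

```bash
python3 -m creep '[[0,0,0.01,0],[0,0,0.015,0],[0,0,0.02,0],[0,0,0.02,0]]'; python3 -m creep '[[0,0,0,0],[0,0,0,0],[0,0,0,0],[0,0,0,0],[0,0,-0.1,0],[0,0,-0.4,0],[0,0,-0.8,0],[0,0,-1.3,0],[0,0,-1.7,0],[0,0,-1.9,0],[0,0,-1.9,0],[0,0,-1.9,0]]' 0.57; python3 - <<'E'
from t import *
to(w("tub",.178),126.5)
p=robot.read_camera("scene")
cv2.imwrite("pics/c11.png",cv2.resize(p["color"][150:290,140:320,::-1],(720,560),interpolation=cv2.INTER_CUBIC))
E
```

```text
time_s: 31.88
eef_pos: [0.4915, -0.1096, 0.0689]
tcp_rot: [1.413, 2.805, 0.0]
contact_force: [-2.0, -0.5, 7.4]
width: 0.0372
grasp_force: 24.5
time_s: 33.38
eef_pos: [0.4908, -0.1094, 0.1813]
tcp_rot: [-1.413, -2.805, 0.0]
contact_force: [-0.3, -0.3, -0.0]
width: 0.0527
grasp_force: 0.0
shift [0.526 3.858 0.052] roll 0.01 at [ 0.4908 -0.1094  0.1813] yaw 126.53 tilt [-0.0011  0.0003]
```

View pics/c11.png

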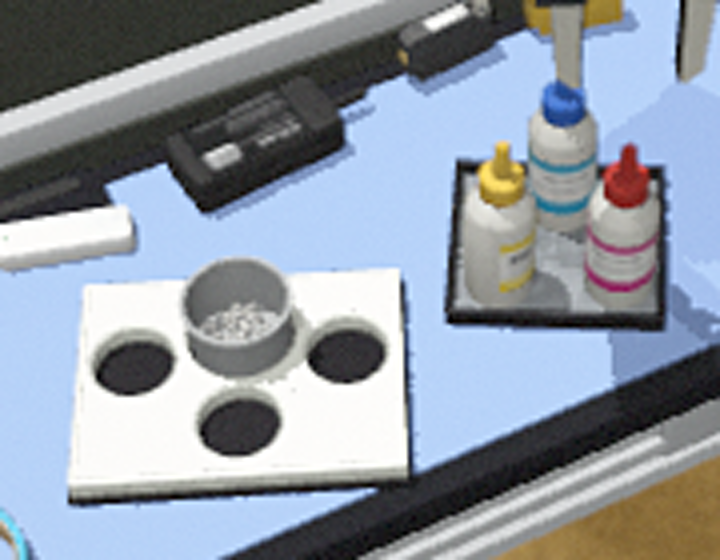

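All three bottles stand upright on the tray. Next is the tub; I'll fit circles to edges to centre on it.

```bash
python3 -m creep '[[0.1,0.2,-0.1,0],[0.2,0.7,-0.2,0],[0.2,1.3,-0.2,0],[0.3,1.9,-0.2,0],[0.4,2.5,-0.2,0],[0.5,3.1,-0.1,0],[0.53,3.6,0,0],[0.53,3.8,0,0],[0.53,3.86,0,0],[0.53,3.86,0,0],[0.53,3.86,0,0]]' 1; cat > fit.py <<'E'
from t import *
def fit(p,s,rings,guess,rng=.012):
    """rings: (world z, radius); guess xy in world; returns best world xy by edge strength"""
    g=cv2.GaussianBlur(cv2.cvtColor(p["color"],cv2.COLOR_RGB2GRAY).astype(np.float32),(0,0),1)
    G=np.hypot(cv2.Sobel(g,cv2.CV_32F,1,0),cv2.Sobel(g,cv2.CV_32F,0,1)); G=np.minimum(G,80)
    th=np.linspace(0,2*np.pi,180)
    if "rvec" in p: M=R(p["rvec"]);tv=np.array(p["tvec"]).ravel()
    else:
        A=np.eye(4);A[:3,:3]=R(s["tcp_rot"]);A[:3,3]=s["eef_pos"];I=np.linalg.inv(A@np.array(p["mount"]));M=I[:3,:3];tv=I[:3,3]
    def sc(c):
        t=0
        for z,r in rings:
            q=np.c_[c[0]+r*np.cos(th),c[1]+r*np.sin(th),0*th+z]@M.T+tv
            u=(q[:,:2]/q[:,2:]*p["fx"]+[p["cx"],p["cy"]]).astype(np.float32)
            t+=cv2.remap(G,u[:,:1],u[:,1:],cv2.INTER_LINEAR).mean()
        return t
    c=np.array(guess,float)
    for st,n in((.001,int(rng/.001)),(.0002,6)):
        k=[(sc(c+[i*st,j*st]),i,j) for i in range(-n,n+1) for j in range(-n,n+1)]
        b=max(k);c=c+[b[1]*st,b[2]*st]
    return c,b[0]
E
python3 - <<'E'
from fit import *
to(w("tub",.044),126.5)
s=robot.get_state();p=robot.read_camera("wrist");r=R(s["tcp_rot"])
for rg in([(.052,.0335)],[(.052,.0335),(.052,.032)],[(.02,.0325)]):
    c,v=fit(p,s,rg,w("tub",0)[:2]);print(rg,c.round(4),v.round(1),(r.T@(np.array([*c,0])-s["eef_pos"])*1000).round(1))
for k in "YRB":
    c,v=fit(p,s,[(.02,.025)],w(k,0)[:2]);print(k,c.round(4),v.round(1),np.round(w(k,0),4))
q=robot.read_camera("top")
for k in "YRB":
    c,v=fit(q,s,[(.02,.025)],w(k,0)[:2]);print(k,c.round(4),v.round(1))
c,v=fit(q,s,[(.03,.0415),(.03,.0375)],(.451,-.3225));print("stand",c,v)
E
```

```text
time_s: 34.8
eef_pos: [0.658, 0.0535, 0.1827]
tcp_rot: [1.414, 2.805, 0.0]
contact_force: [0.3, -0.3, 0.3]
width: 0.093
grasp_force: 0.0
shift [0.005 0.003 2.311] roll 0.0 at [0.658  0.0535 0.1827] yaw 126.5 tilt [ 0.0006 -0.0001]
[(0.052, 0.0335)] [0.655 0.057] 76.7 [  4.7  -0.4 182.7]
[(0.052, 0.0335), (0.052, 0.032)] [0.6548 0.0578] 148.3 [  5.4  -0.  182.7]
[(0.02, 0.0325)] [0.6636 0.0466] 74.1 [ -8.8   0.4 182.7]
Y [0.6203 0.1072] 80.0 [0.6203 0.1048 0.    ]
R [0.6989 0.1067] 80.0 [0.6989 0.1045 0.    ]
B [0.5972 0.0316] 80.0 [0.5976 0.0296 0.    ]
Y [0.6253 0.1096] 46.8
R [0.6975 0.1137] 53.2
B [0.5982 0.0258] 80.0
stand [ 0.4422 -0.3265] 147.64178
```

```bash
sed -i 's/G=np.minimum(G,80)/G=np.minimum(G,400)/' fit.py
python3 - <<'E'
from fit import *
s=robot.get_state();p=robot.read_camera("wrist");r=R(s["tcp_rot"])
print(s["eef_pos"])
for rg in([(.052,.0335)],[(.052,.0335),(.052,.032)],[(.052,.032)]):
    c,v=fit(p,s,rg,w("tub",0)[:2]);print(rg,c.round(4),v.round(1),(r.T@(np.array([*c,0])-s["eef_pos"])*1000).round(1))
for k in "YRB":
    c,v=fit(p,s,[(.02,.025)],w(k,0)[:2]);print(k,c.round(4),v.round(1),(r.T@(np.array([*c,0])-w(k,0))*1000).round(1))
q=robot.read_camera("top")
for k in "YRB":
    c,v=fit(q,s,[(.02,.025)],w(k,0)[:2]);print(k,c.round(4),v.round(1),(r.T@(np.array([*c,0])-w(k,0))*1000).round(1))
for rg in([(.03,.0415)],[(.03,.0375)],[(.03,.0415),(.03,.0375)]):
    c,v=fit(q,s,rg,(.451,-.3225));print("stand",c,v)
E
```

```text
[0.65808328 0.05352903 0.1825814 ]
[(0.052, 0.0335)] [0.6544 0.0572] 184.0 [  5.2  -0.8 182.6]
[(0.052, 0.0335), (0.052, 0.032)] [0.6544 0.0576] 320.1 [  5.5  -0.6 182.6]
[(0.052, 0.032)] [0.655  0.0548] 158.6 [  2.9  -1.8 182.6]
Y [0.6189 0.1062] 272.0 [ 2.  -0.3 -0. ]
R [0.6977 0.1057] 322.5 [ 1.7 -0.3 -0. ]
B [0.5966 0.0312] 256.3 [ 1.9  0.1 -0. ]
Y [0.6231 0.1108] 75.5 [3.2 5.8 0. ]
R [0.7011 0.1149] 90.3 [7.1 8.  0. ]
B [0.597 0.028] 282.6 [-0.9 -1.4 -0. ]
stand [ 0.4516 -0.3217] 190.28134
stand [ 0.4458 -0.3207] 190.23885
stand [ 0.4456 -0.3257] 314.0813
```

```bash
python3 -m creep '[[0.03,0,0.3,0],[0.06,-0.01,0.8,0],[0.075,-0.01,1.3,0],[0.075,-0.01,1.8,0],[0.075,-0.01,2.15,0],[0.075,-0.01,2.28,0],[0.075,-0.01,2.31,0],[0.075,-0.01,2.31,0],[0.075,-0.01,2.31,0]]' && python3 -m creep '[[0,0,0,0],[0,0,0,0],[0,0,0,0],[0,0,0,0],[0,0,0,0],[0,0,0,0]]' 0.4 15 && python3 -m creep '[[0,0,-0.05,0],[0,0,-0.12,0],[0,0,-0.2,0],[0,0,-0.3,0],[0,0,-0.3,0],[0,0,-0.3,0]]'
```

```text
time_s: 36.12
eef_pos: [0.6556, 0.0573, 0.0445]
tcp_rot: [1.413, 2.805, 0.001]
contact_force: [0.4, 0.2, -1.4]
width: 0.0932
grasp_force: 0.0
time_s: 36.88
eef_pos: [0.6551, 0.0573, 0.0435]
tcp_rot: [-1.413, -2.806, 0.0]
contact_force: [-0.4, -0.1, -0.4]
width: 0.0392
grasp_force: 0.0
time_s: 37.62
eef_pos: [0.6551, 0.0572, 0.0615]
tcp_rot: [-1.413, -2.806, 0.0]
contact_force: [-0.1, 0.5, -0.5]
width: 0.0372
grasp_force: 0.0
```

The gripper closed on nothing. The pictures also showed fingertips about 10 mm behind the TCP, not 14 mm ahead, so the fingers are shorter than stated and passed above the rim. Open, recheck the tub, go about 22 mm lower.

```bash
python3 -m creep '[[0,0,0,0],[0,0,-0.5,0],[0,0,-1,0],[0,0,-1.5,0],[0,0,-1.9,0],[0,0,-2,0],[0,0,-2,0],[0,0,-2,0]]' 1; python3 - <<'E'
from fit import *
s=robot.get_state();p=robot.read_camera("wrist");r=R(s["tcp_rot"])
to([*s["eef_pos"][:2],.022],126.5)
for rg in([(.052,.0335)],[(.052,.0335),(.052,.032)]):
    c,v=fit(p,s,rg,w("tub",0)[:2]);print(rg,c.round(4),v.round(1),(r.T@(np.array([*c,0])-s["eef_pos"])*1000).round(1))
# fingertip rows: finger grey/dark vs. predicted
T4=np.linalg.inv(np.array(p["mount"]))
for z in(.014,0,-.01,-.013):
    q=T4@[.0075,.0465,z,1];print(z,(q[:2]/q[2]*p["fx"]+[p["cx"],p["cy"]]).round(0))
cv2.imwrite("pics/c12.png",p["color"][150:330,150:420,::-1])
E
```

```text
time_s: 38.62
eef_pos: [0.6548, 0.0572, 0.1801]
tcp_rot: [-1.412, -2.804, 0.001]
contact_force: [0.6, 0.2, -0.8]
width: 0.0929
grasp_force: 0.0
shift [-2.000e-03  3.000e-03  2.637e+00] roll 0.01 at [0.6548 0.0572 0.1802] yaw 126.53 tilt [-0.0016 -0.    ]
[(0.052, 0.0335)] [0.6544 0.0574] 185.4 [1.000e-01 1.000e-01 1.801e+02]
[(0.052, 0.0335), (0.052, 0.032)] [0.6544 0.0578] 312.0 [  0.5   0.3 180.1]
0.014 [350. 233.]
0 [355. 242.]
-0.01 [358. 248.]
-0.013 [360. 251.]
```

```bash
python3 -m creep '[[0,0,0.3,0],[0,0,0.8,0],[0,0,1.3,0],[0,0,1.8,0],[0,0,2.2,0],[0,0,2.4,0],[0,0,2.55,0],[0,0,2.62,0],[0,0,2.64,0],[0,0,2.64,0]]' && python3 -m creep '[[0,0,0,0],[0,0,0,0],[0,0,0,0],[0,0,0,0],[0,0,0,0]]' 0.5 15
```

```text
time_s: 39.92
eef_pos: [0.6554, 0.0573, 0.0237]
tcp_rot: [1.413, 2.805, 0.001]
contact_force: [-0.3, 0.3, 0.5]
width: 0.093
grasp_force: 0.0
time_s: 40.55
eef_pos: [0.6551, 0.0572, 0.0232]
tcp_rot: [1.413, 2.806, -0.0]
contact_force: [-2.6, -0.3, 1.8]
width: 0.0659
grasp_force: 15.0
```

```bash
python3 -m creep '[[0,0,-0.05,0],[0,0,-0.15,0],[0,0,-0.4,0],[0,0,-0.8,0],[0,0,-1.3,0],[0,0,-1.8,0],[0,0,-2.3,0],[0,0,-2.8,0],[0,0,-3.2,0],[0,0,-3.3,0],[0,0,-3.3,0],[0,0,-3.3,0]]'; python3 - <<'E'
from fit import *
s=robot.get_state();p=robot.read_camera("wrist");r=R(s["tcp_rot"]);foot=s["eef_pos"][2]-.0172
for rg in([(.046+foot,.0335)],[(.046+foot,.0335),(.046+foot,.032)],[(foot,.030)]):
    c,v=fit(p,s,rg,s["eef_pos"][:2]);print(c.round(4),v.round(1),(r.T@(np.array([*c,0])-s["eef_pos"])*1000).round(1))
to([.45,-.322,.222],126.5)
E
```

```text
time_s: 42.05
eef_pos: [0.6548, 0.0572, 0.22]
tcp_rot: [-1.413, -2.805, 0.001]
contact_force: [0.7, 0.1, 0.7]
width: 0.0653
grasp_force: 15.0
[0.6584 0.0552] 134.4 [ -3.9   2.  220. ]
[0.6582 0.0568] 178.6 [ -2.5   2.8 220. ]
[0.6586 0.0552] 168.1 [ -4.1   2.1 220. ]
shift [-3.046 -6.506 -0.028] roll 0.01 at [0.6548 0.0572 0.22  ] yaw 126.54 tilt [-0.0016 -0.    ]
```

```bash
python3 -m creep '[[-0.1,-0.2,0,0],[-0.3,-0.6,0,0],[-0.55,-1.15,0,0],[-0.8,-1.75,0,0],[-1.1,-2.35,0,0],[-1.4,-2.95,0,0],[-1.65,-3.55,0,0],[-1.95,-4.15,0,0],[-2.2,-4.75,0,0],[-2.5,-5.3,0,0],[-2.7,-5.75,0,0],[-2.8,-6.0,0,0]]' && python3 -m creep '[[-0.15,-0.3,0,0],[-0.23,-0.46,0,0],[-0.25,-0.51,0,0],[-0.25,-0.51,0,0],[-0.25,-0.51,0,0]]';python3 - <<'E'
from fit import *
s=robot.get_state();p=robot.read_camera("wrist");r=R(s["tcp_rot"])
print(s["eef_pos"],s["joints"].round(2))
q=robot.read_camera("top")
for n,i in(("wrist",p),("top",q)):
  for rg in([(.03,.0415)],[(.03,.0375)],[(.012,.03175)],[(.03,.0415),(.03,.0375)]):
    c,v=fit(i,s,rg,(.45,-.322));print(n,c.round(4),v.round(1),(r.T@(np.array([*c,0])-s["eef_pos"])*1000).round(1))
cv2.imwrite("pics/c13.png",p["color"][:,:,::-1])
E
```

```text
time_s: 43.6
eef_pos: [0.4641, -0.2937, 0.2212]
tcp_rot: [1.416, 2.804, -0.0]
contact_force: [-0.6, 0.6, -0.6]
width: 0.0658
grasp_force: 15.0
time_s: 44.22
eef_pos: [0.4505, -0.3219, 0.2211]
tcp_rot: [-1.412, -2.806, -0.0]
contact_force: [0.0, -0.5, -1.3]
width: 0.0655
grasp_force: 15.0
[ 0.45053416 -0.32191866  0.22111441] [-0.67 -0.15  1.68  0.    1.61 -1.3 ]
wrist [ 0.4508 -0.32  ] 200.2 [  1.4   1.3 221.1]
wrist [ 0.4468 -0.3232] 141.7 [  1.2  -3.8 221.1]
wrist [ 0.4514 -0.3202] 190.5 [  0.8   1.7 221.1]
wrist [ 0.4508 -0.32  ] 280.6 [  1.4   1.3 221.1]
top [ 0.446  -0.3288] 105.3 [ -2.9  -7.8 221.1]
top [ 0.448 -0.325] 108.9 [ -1.   -3.9 221.1]
top [ 0.451  -0.3228] 93.1 [-1.000e+00 -2.000e-01  2.211e+02]
top [ 0.447 -0.327] 191.9 [ -2.   -5.9 221.1]
```

View pics/c13.png

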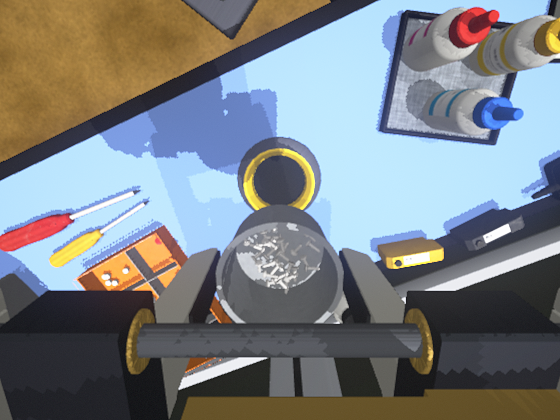

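The collar is at (281,179) in front of the held tub, whose screws are visible and whose rim looks level. Small correction, then lower into the flare.

```bash
python3 -m creep '[[0.01,0.01,0.2,0],[0.015,0.02,0.6,0],[0.015,0.02,1.1,0],[0.015,0.02,1.6,0],[0.015,0.02,2.1,0],[0.015,0.02,2.5,0],[0.015,0.02,2.75,0],[0.015,0.02,2.85,0],[0.015,0.02,2.85,0],[0.015,0.02,2.85,0]]' - 10 ; python3 - <<'E'
from fit import *
s=robot.get_state();p=robot.read_camera("wrist");r=R(s["tcp_rot"]);print(s["eef_pos"],s["contact_force"])
for rg in([(.03,.0415)],[(.0,.052)]):
    c,v=fit(p,s,rg,(.45,-.321));print(c.round(4),v.round(1),(r.T@(np.array([*c,0])-s["eef_pos"])*1000).round(1))
E
```

```text
time_s: 45.58
eef_pos: [0.451, -0.3211, 0.051]
tcp_rot: [1.413, 2.805, -0.0]
contact_force: [-0.4, 0.2, 0.1]
width: 0.0656
grasp_force: 10.0
[ 0.45103367 -0.32114099  0.05101803] [-0.42831797  0.18239138  0.06215109]
[ 0.4512 -0.3208] 137.7 [ 0.2  0.3 51. ]
[ 0.451  -0.3206] 135.1 [ 0.5  0.3 51. ]
```

```bash
python3 -m creep '[[0,0,0.04,0],[0,0,0.09,0],[0,0,0.14,0],[0,0,0.19,0],[0,0,0.23,0],[0,0,0.26,0],[0,0,0.26,0]]' && python3 -m creep '[[0,0,0.01,0],[0,0,0.03,0],[0,0,0.05,0],[0,0,0.07,0],[0,0,0.07,0]]'
```

```text
time_s: 46.5
eef_pos: [0.4498, -0.3212, 0.035]
tcp_rot: [-1.413, -2.804, 0.002]
contact_force: [-11.2, 0.8, 10.2]
width: 0.066
grasp_force: 10.0
time_s: 47.12
eef_pos: [0.4493, -0.3214, 0.0308]
tcp_rot: [-1.413, -2.803, 0.003]
contact_force: [-15.5, 0.0, 11.9]
width: 0.0656
grasp_force: 10.0
```

The collar pushes the tub towards -x, so give way in that direction.

```bash
python3 -m creep '[[0.005,-0.007,-0.02,0],[0.01,-0.013,-0.03,0],[0.015,-0.02,-0.03,0],[0.02,-0.027,-0.03,0],[0.02,-0.027,-0.03,0]]'
```

```text
time_s: 47.75
eef_pos: [0.4487, -0.3208, 0.0321]
tcp_rot: [-1.413, -2.806, -0.0]
contact_force: [0.9, 0.5, -0.3]
width: 0.0656
grasp_force: 10.0
```

```bash
python3 -m creep '[[0,0,0.01,0],[0,0,0.02,0],[0,0,0.03,0],[0,0,0.03,0]]'; python3 -m creep '[[0,0,0.01,0],[0,0,0.015,0],[0,0,0.015,0]]'
```

```text
time_s: 48.25
eef_pos: [0.4487, -0.3208, 0.0305]
tcp_rot: [-1.413, -2.806, -0.0]
contact_force: [-2.5, 2.9, 4.0]
width: 0.0655
grasp_force: 10.0
time_s: 48.62
eef_pos: [0.4485, -0.3209, 0.0298]
tcp_rot: [-1.413, -2.805, 0.0]
contact_force: [-5.6, 3.3, 8.1]
width: 0.0658
grasp_force: 10.0
```

```bash
python3 -m creep '[[0.005,0,-0.01,0],[0.012,0,-0.015,0],[0.012,0,-0.015,0],[0.012,0,-0.015,0]]'; python3 -m creep '[[0,0,0.01,0],[0,0,0.015,0],[0,0,0.015,0],[0,0,0.015,0]]'
```

```text
time_s: 49.12
eef_pos: [0.4482, -0.3203, 0.0302]
tcp_rot: [-1.413, -2.806, -0.0]
contact_force: [-0.5, 0.4, -0.6]
width: 0.0661
grasp_force: 10.0
time_s: 49.62
eef_pos: [0.4482, -0.3203, 0.0295]
tcp_rot: [1.413, 2.806, -0.0]
contact_force: [-3.3, 0.4, 3.4]
width: 0.0657
grasp_force: 10.0
```

```bash
python3 -m creep '[[0.005,-0.007,0,0],[0.005,-0.007,0.005,0],[0.005,-0.007,0.005,0]]' ; python3 -m creep '[[0,0,0,0],[0,0,0,0],[0,0,0,0],[0,0,0,0],[0,0,-0.1,0],[0,0,-0.4,0],[0,0,-0.9,0],[0,0,-1.4,0],[0,0,-1.9,0],[0,0,-2.3,0],[0,0,-2.5,0],[0,0,-2.5,0]]' 0.9; python3 - <<'E'
from fit import *
s=robot.get_state();p=robot.read_camera("wrist");r=R(s["tcp_rot"]);print(s["eef_pos"],s["contact_force"])
for z in (.058,.06,.064):
    c,v=fit(p,s,[(z,.0335)],(.4485,-.3205),.006);print(z,c.round(4),v.round(1))
for rg in([(.03,.0415)],[(0,.052)]):
    c,v=fit(p,s,rg,(.4485,-.3205),.006);print(rg,c.round(4),v.round(1))
im=p["color"];cv2.imwrite("pics/w14.png",im[:,:,::-1])
q=robot.read_camera("scene");cv2.imwrite("pics/c14.png",np.hstack([cv2.resize(im[120:270,200:350,::-1],(400,400),interpolation=cv2.INTER_CUBIC),cv2.resize(q["color"][130:210,310:390,::-1],(400,400),interpolation=cv2.INTER_CUBIC)]))
E
```

```text
time_s: 50.0
eef_pos: [0.4477, -0.3203, 0.029]
tcp_rot: [-1.413, -2.806, -0.0]
contact_force: [-0.3, -0.0, 0.8]
width: 0.0659
grasp_force: 10.0
time_s: 51.5
eef_pos: [0.4479, -0.3205, 0.1801]
tcp_rot: [1.413, 2.805, -0.0]
contact_force: [0.1, -0.2, -0.6]
width: 0.084
grasp_force: 0.0
[ 0.44790411 -0.32048071  0.18010304] [ 0.12086467 -0.2238531  -0.5673581 ]
0.058 [ 0.4505 -0.3175] 146.9
0.06 [ 0.4503 -0.3171] 146.4
0.064 [ 0.4447 -0.3171] 154.6
[(0.03, 0.0415)] [ 0.4507 -0.3201] 208.5
[(0, 0.052)] [ 0.4507 -0.3199] 178.8
```

```bash
python3 - <<'E'
from fit import *
to([.4913,-.1096,.181],126.5)
E
python3 -m creep '[[0.1,0.2,-0.1,0],[0.4,0.5,-0.2,0],[0.8,0.9,-0.2,0],[1.2,1.4,-0.2,0],[1.7,1.8,-0.2,0],[2.1,2.2,-0.2,0],[2.4,2.5,-0.1,0],[2.5,2.6,0,0],[2.5,2.6,0,0],[2.5,2.6,0,0]]' 0.57
cat > seat.py <<'E'
from fit import *
s=robot.get_state()
for n in("wrist","scene","top"):
    p=robot.read_camera(n)
    cc,v=fit(p,s,[(.03,.0415)],(.4495,-.3205),.008)
    ff,v3=fit(p,s,[(0,.052)],(.4495,-.3205),.008)
    for z in(.058,.061,.065):
        rc,v2=fit(p,s,[(z,.0335)],cc,.008); print(n,z,"collar",cc.round(4),int(v),"foot",ff.round(4),int(v3),"rim-collar mm",((rc-cc)*1000).round(1),int(v2))
    print([(np.round(d["xy"],1),round(d["conf"],2),plane(p|{"st":s},d["xy"],.012).round(4)) for d in robot.spot_point(p,"tub_1")[:1]],[(plane(p|{"st":s},d["xy"],0).round(4)) for d in robot.spot_point(p,"stand")[:1]])
E
python3 seat.py; python3 -c "
from t import *
to([.4913,-.1096,.181],126.5)"
```

```text
shift [ 2.385  2.676 -0.042] roll 0.01 at [ 0.4475 -0.3202  0.1784] yaw 126.53 tilt [-0.0007  0.0006]
time_s: 52.85
eef_pos: [0.4837, -0.1075, 0.1792]
tcp_rot: [-1.414, -2.805, 0.0]
contact_force: [-0.1, 0.1, -0.4]
width: 0.0526
grasp_force: 0.0
wrist 0.058 collar [ 0.4511 -0.3235] 47 foot [ 0.4501 -0.3213] 86 rim-collar mm [-4.  -9.2] 31
wrist 0.061 collar [ 0.4511 -0.3235] 47 foot [ 0.4501 -0.3213] 86 rim-collar mm [-3.4 -8.2] 32
wrist 0.065 collar [ 0.4511 -0.3235] 47 foot [ 0.4501 -0.3213] 86 rim-collar mm [-3.6 -5.2] 32
[] []
scene 0.058 collar [ 0.4483 -0.3297] 112 foot [ 0.4517 -0.3241] 191 rim-collar mm [0.6 6.4] 166
scene 0.061 collar [ 0.4483 -0.3297] 112 foot [ 0.4517 -0.3241] 191 rim-collar mm [-0.2  9.2] 165
scene 0.065 collar [ 0.4483 -0.3297] 112 foot [ 0.4517 -0.3241] 191 rim-collar mm [-3.   9.2] 137
[(array([349. , 170.7]), 0.68, array([ 0.4505, -0.3336,  0.012 ]))] [array([ 0.4519, -0.3098,  0.    ])]
top 0.058 collar [ 0.4519 -0.3219] 154 foot [ 0.4515 -0.3235] 174 rim-collar mm [8.2 4.4] 138
top 0.061 collar [ 0.4519 -0.3219] 154 foot [ 0.4515 -0.3235] 174 rim-collar mm [8.  7.2] 137
top 0.065 collar [ 0.4519 -0.3219] 154 foot [ 0.4515 -0.3235] 174 rim-collar mm [7.8 7.8] 137
[(array([376.3, 264.8]), 0.55, array([ 0.4525, -0.3287,  0.012 ]))] [array([ 0.4547, -0.3205,  0.    ])]
shift [-0.109  0.076 -0.03 ] roll 0.0 at [ 0.4838 -0.1071  0.1792] yaw 126.52 tilt [ 0. -0.]
```

Pictures are used up, so I'll check the tub's seat by touch. Both fingertips go lightly down on the rim, in two directions a quarter turn apart, and I compare contact heights.

```bash
python3 -m creep '[[-0.2,-0.2,-0.2,0],[-0.6,-0.6,-0.2,0],[-1.1,-1.1,-0.2,0],[-1.6,-1.6,-0.2,0],[-2.1,-2.1,0,0],[-2.4,-2.45,0.5,0],[-2.5,-2.6,1.0,0],[-2.5,-2.6,1.5,0],[-2.5,-2.6,1.9,0],[-2.5,-2.6,2.0,0],[-2.5,-2.6,2.0,0],[-2.5,-2.6,2.0,0]]' 0.66; for i in 1 2 3 4 5 6 7 8; do :; done; python3 -m creep '[[0,0,0.03,0],[0,0,0.05,0],[0,0,0.07,0],[0,0,0.09,0],[0,0,0.09,0]]' | grep -E 'eef|contact'; python3 -m creep '[[0,0,0.02,0],[0,0,0.04,0],[0,0,0.04,0]]' | grep -E 'eef|contact'
```

```text
time_s: 54.8
eef_pos: [0.4481, -0.3209, 0.0605]
tcp_rot: [1.412, 2.804, -0.001]
contact_force: [-0.5, -0.6, -0.2]
width: 0.0615
grasp_force: 0.0
eef_pos: [0.4477, -0.3203, 0.0536]
contact_force: [0.4, 0.0, -0.5]
eef_pos: [0.4477, -0.3203, 0.0512]
contact_force: [-0.2, -0.4, -0.2]
```

```bash
g(){ grep -E 'eef|contact'; }; python3 -m creep '[[0,0,0.01,0],[0,0,0.02,0],[0,0,0.02,0]]'|g; python3 -m creep '[[0,0,0.01,0],[0,0,0.02,0],[0,0,0.02,0]]'|g
```

```text
eef_pos: [0.4477, -0.3203, 0.0501]
contact_force: [-0.6, -0.1, -0.3]
eef_pos: [0.4478, -0.3203, 0.049]
contact_force: [1.1, 0.6, 1.3]
```

```bash
python3 -m creep '[[0,0,0.01,0],[0,0,0.02,0],[0,0,0.02,0]]'|grep -E 'eef|contact'
```

```text
eef_pos: [0.4476, -0.3203, 0.0477]
contact_force: [-0.2, 0.1, 0.6]
```

```bash
for k in 1; do python3 -m creep '[[0,0,0.01,0],[0,0,0.015,0],[0,0,0.015,0]]'|grep -E 'eef|contact'; done;  python3 -m creep '[[0,0,0.01,0],[0,0,0.015,0],[0,0,0.015,0]]'|grep -E 'eef|contact'
```

```text
eef_pos: [0.4476, -0.3203, 0.0467]
contact_force: [0.5, 0.2, -0.4]
eef_pos: [0.4477, -0.3203, 0.0459]
contact_force: [-0.2, -1.1, -0.4]
```

```bash
python3 -m creep '[[0,0,0.01,0],[0,0,0.02,0],[0,0,0.02,0]]'|grep -E 'eef|contact'; python3 -m creep '[[0,0,0.01,0],[0,0,0.015,0],[0,0,0.015,0]]'|grep -E 'eef|contact'
```

```text
eef_pos: [0.4477, -0.3203, 0.0447]
contact_force: [-0.4, 0.1, -0.6]
eef_pos: [0.4479, -0.3204, 0.0445]
contact_force: [-3.9, 1.5, 7.3]
```

Contact on the rim comes at TCP 44.6 mm, so the rim is at its seated height of about 58 mm. Now the other axis.

```bash
python3 -m creep '[[0,0,-0.1,0],[0,0,-0.3,0],[0,0,-0.4,1.5],[0,0,-0.4,3.2],[0,0,-0.4,4.9],[0,0,-0.4,6.6],[0,0,-0.4,8.3],[0,0,-0.4,10],[0,0,-0.4,11.7],[0,0,-0.4,13.4],[0,0,-0.4,15],[0,0,-0.4,15]]'; python3 -m creep '[[0,0,0,0],[0,0,0.15,0],[0,0,0.27,0],[0,0,0.33,0],[0,0,0.33,0],[0,0,0.33,0]]'|grep -E 'eef|contact'; python3 -m creep '[[0,0,0.01,0],[0,0,0.02,0],[0,0,0.02,0]]'|grep -E 'eef|contact'
```

```text
time_s: 59.92
eef_pos: [0.4479, -0.3205, 0.0685]
tcp_rot: [2.982, 0.986, 0.001]
contact_force: [-0.6, 0.2, 0.2]
width: 0.061
grasp_force: 0.0
eef_pos: [0.4478, -0.3204, 0.0482]
contact_force: [1.3, -0.5, -0.1]
eef_pos: [0.4477, -0.3203, 0.0469]
contact_force: [0.2, -0.5, -0.9]
```

```bash
python3 -m creep '[[0,0,0.01,0],[0,0,0.02,0],[0,0,0.02,0]]'|grep -E 'eef|contact'
```

```text
eef_pos: [0.4477, -0.3203, 0.0456]
contact_force: [0.4, -0.2, 0.3]
```

```bash
python3 -m creep '[[0,0,0.01,0],[0,0,0.015,0],[0,0,0.015,0]]'|grep -E 'eef|contact'; python3 -c "
from t import *
to([.4913,-.1096,.19],126.5)"
```

```text
eef_pos: [0.4477, -0.3203, 0.0447]
contact_force: [0.3, 1.0, 1.1]
shift [ 2.675 -2.389 -2.422] roll -14.99 at [ 0.4477 -0.3203  0.0447] yaw 36.54 tilt [-0.0001  0.    ]
```

The rim sits at the same height on both axes, so the tub is seated level. Now the bottles go back, red first.

```bash
python3 -m creep '[[0,0,-0.3,0],[0,0,-0.8,-1],[0,0,-1.3,-2.6],[0,0,-1.8,-4.3],[0.2,-0.2,-2.2,-6],[0.6,-0.5,-2.42,-7.7],[1.0,-0.9,-2.42,-9.4],[1.4,-1.25,-2.42,-11.1],[1.8,-1.6,-2.42,-12.8],[2.2,-2.0,-2.42,-14.4],[2.5,-2.25,-2.42,-15],[2.65,-2.37,-2.42,-15]]' 0.57; python3 -m creep '[[0,0,0,0],[0,0,0,0],[0,0,0,0]]' >/dev/null;  python3 -c "
from t import *
to([.4913,-.1096,.070],126.5)"
```

```text
time_s: 63.3
eef_pos: [0.4911, -0.1105, 0.1912]
tcp_rot: [1.412, 2.805, 0.0]
contact_force: [-0.2, -0.3, -0.4]
width: 0.0529
grasp_force: 0.0
shift [0.027 0.033 1.999] roll -0.01 at [ 0.4907 -0.1121  0.19  ] yaw 126.46 tilt [-0.0002 -0.0001]
```

```bash
python3 -m creep '[[0.01,0.01,0.2,0],[0.02,0.03,0.6,0],[0.03,0.033,1.1,0],[0.03,0.033,1.5,0],[0.03,0.033,1.8,0],[0.03,0.033,1.95,0],[0.03,0.033,2.0,0],[0.03,0.033,2.0,0],[0.03,0.033,2.0,0]]' && python3 -m creep '[[0,0,0,0],[0,0,0,0],[0,0,0,0],[0,0,0,0],[0,0,0,0]]' 0.2 25 && python3 -m creep '[[0,0,-0.1,0],[0,0,-0.3,0],[0,0,-0.7,0],[0,0,-1.2,0],[0,0,-1.7,0],[0,0,-2.2,0],[0,0,-2.7,0],[0,0,-3.0,0],[0,0,-3.0,0],[0,0,-3.0,0]]'; python3 -c "
from t import *
to([.6978,.1064,.25],126.5)"
```

```text
time_s: 64.8
eef_pos: [0.4917, -0.1089, 0.0707]
tcp_rot: [1.413, 2.805, 0.0]
contact_force: [-1.2, -0.7, -0.3]
width: 0.0532
grasp_force: 0.0
time_s: 65.42
eef_pos: [0.4914, -0.1092, 0.0708]
tcp_rot: [1.413, 2.805, -0.001]
contact_force: [-3.4, -1.8, 9.0]
width: 0.0348
grasp_force: 23.5
time_s: 66.68
eef_pos: [0.4911, -0.1087, 0.2487]
tcp_rot: [-1.412, -2.805, 0.0]
contact_force: [0.8, -0.4, -0.9]
width: 0.0349
grasp_force: 20.8
shift [ 0.829  4.903 -0.024] roll 0.01 at [ 0.4911 -0.1087  0.2487] yaw 126.54 tilt [-0.0014  0.0004]
```

```bash
python3 -m creep '[[0.05,0.2,-0.02,0],[0.1,0.5,-0.02,0],[0.2,1.0,-0.02,0],[0.3,1.5,-0.02,0],[0.35,2.0,-0.02,0],[0.45,2.5,-0.02,0],[0.5,3.0,-0.02,0],[0.6,3.5,-0.02,0],[0.7,4.0,-0.02,0],[0.76,4.45,-0.02,0],[0.81,4.8,-0.02,0],[0.83,4.9,-0.02,0]]' && python3 -m creep '[[0,0,0.2,0],[0,0,0.6,0],[0,0,1.1,0],[0,0,1.6,0],[0,0,2.1,0],[0,0,2.4,0],[0,0,2.6,0],[0,0,2.6,0]]';python3 -c "
from t import *
to([.6978,.1064,.0725],126.5)"
```

```text
time_s: 68.18
eef_pos: [0.6986, 0.1082, 0.2498]
tcp_rot: [-1.411, -2.806, 0.001]
contact_force: [-0.4, 0.6, -1.9]
width: 0.0346
grasp_force: 20.8
time_s: 69.18
eef_pos: [0.6977, 0.1061, 0.0948]
tcp_rot: [-1.413, -2.805, 0.001]
contact_force: [-0.8, 0.0, -1.3]
width: 0.0346
grasp_force: 20.8
shift [0.002 0.004 0.371] roll 0.01 at [0.6977 0.1061 0.0948] yaw 126.53 tilt [-0.0006 -0.0001]
```

```bash
python3 -m creep '[[0,0,0.08,0],[0,0,0.16,0],[0,0,0.24,0],[0,0,0.3,0],[0,0,0.34,0],[0,0,0.34,0],[0,0,0.34,0]]'; python3 -m creep '[[0,0,0.015,0],[0,0,0.03,0],[0,0,0.03,0],[0,0,0.03,0]]'
```

```text
time_s: 70.05
eef_pos: [0.698, 0.1062, 0.0749]
tcp_rot: [1.413, 2.806, 0.0]
contact_force: [-0.1, 0.0, -0.6]
width: 0.0349
grasp_force: 20.8
time_s: 70.55
eef_pos: [0.6979, 0.1063, 0.073]
tcp_rot: [1.413, 2.806, 0.0]
contact_force: [-0.1, -0.6, 0.2]
width: 0.0352
grasp_force: 21.2
```

```bash
python3 -m creep '[[0,0,0.01,0],[0,0,0.01,0]]'|grep cont; python3 -m creep '[[0,0,0,0],[0,0,0,0],[0,0,0,0],[0,0,-0.05,0],[0,0,-0.4,0],[0,0,-0.9,0],[0,0,-1.4,0],[0,0,-1.8,0],[0,0,-2,0],[0,0,-2,0]]' 0.62; python3 -c "
from t import *
to([.5534,-.1429,.19],126.5)"
```

```text
contact_force: [-1.4, 0.6, 4.6]
time_s: 72.05
eef_pos: [0.6982, 0.1063, 0.1936]
tcp_rot: [1.413, 2.805, 0.001]
contact_force: [-0.3, -0.6, 0.4]
width: 0.0574
grasp_force: 0.0
shift [-1.901 -4.411  0.055] roll 0.01 at [0.6982 0.1063 0.1936] yaw 126.53 tilt [0.0016 0.0002]
```

```bash
python3 -m creep '[[-0.1,-0.2,0,0],[-0.3,-0.7,0,0],[-0.55,-1.3,0,0],[-0.8,-1.9,0,0],[-1.05,-2.5,0,0],[-1.3,-3.1,0,0],[-1.55,-3.6,0,0],[-1.75,-4.05,0,0],[-1.87,-4.33,0.05,0],[-1.9,-4.41,0.06,0],[-1.9,-4.41,0.06,0],[-1.9,-4.41,0.06,0]]' 0.57;  python3 -c "
from t import *
to([.5534,-.1429,.0705],126.5)"
```

```text
time_s: 73.55
eef_pos: [0.5535, -0.1423, 0.1886]
tcp_rot: [-1.412, -2.806, -0.0]
contact_force: [0.1, -0.1, -0.2]
width: 0.0529
grasp_force: 0.0
shift [-0.008 -0.008  1.969] roll 0.01 at [ 0.5535 -0.1423  0.1886] yaw 126.58 tilt [-0.0001  0.0002]
```

```bash
python3 -m creep '[[0,0,0.2,0],[-0.01,-0.01,0.6,0],[-0.01,-0.01,1.1,0],[-0.01,-0.01,1.5,0],[-0.01,-0.01,1.8,0],[-0.01,-0.01,1.92,0],[-0.01,-0.01,1.97,0],[-0.01,-0.01,1.97,0],[-0.01,-0.01,1.97,0]]' && python3 -m creep '[[0,0,0,0],[0,0,0,0],[0,0,0,0],[0,0,0,0],[0,0,0,0]]' 0.2 25 && python3 -m creep '[[0,0,-0.1,0],[0,0,-0.3,0],[0,0,-0.7,0],[0,0,-1.2,0],[0,0,-1.7,0],[0,0,-2.2,0],[0,0,-2.7,0],[0,0,-3.0,0],[0,0,-3.0,0],[0,0,-3.0,0]]'; python3 -c "
from t import *
to([.5974,.0313,.25],126.5)"
```

```text
time_s: 74.68
eef_pos: [0.5534, -0.1438, 0.0713]
tcp_rot: [1.413, 2.805, 0.0]
contact_force: [0.1, 0.6, -1.0]
width: 0.053
grasp_force: 0.0
time_s: 75.3
eef_pos: [0.5531, -0.1437, 0.0706]
tcp_rot: [1.413, 2.806, 0.0]
contact_force: [0.5, 0.3, 1.0]
width: 0.0349
grasp_force: 21.7
time_s: 76.55
eef_pos: [0.5528, -0.1436, 0.2493]
tcp_rot: [-1.412, -2.805, 0.0]
contact_force: [-0.2, -0.5, -1.0]
width: 0.0352
grasp_force: 21.2
shift [ 1.899  2.333 -0.011] roll 0.01 at [ 0.5528 -0.1436  0.2493] yaw 126.54 tilt [-0.0014  0.0004]
```

```bash
python3 -m creep '[[0.1,0.1,0,0],[0.3,0.4,0,0],[0.6,0.8,0,0],[0.95,1.2,0,0],[1.3,1.6,0,0],[1.6,1.95,0,0],[1.8,2.2,0,0],[1.88,2.31,0,0],[1.9,2.33,0,0],[1.9,2.33,0,0]]' && python3 -m creep '[[0,0,0.2,0],[0,0,0.6,0],[0,0,1.1,0],[0,0,1.6,0],[0,0,2.1,0],[0,0,2.4,0],[0,0,2.6,0],[0,0,2.6,0],[0,0,2.6,0]]';python3 -c "
from t import *
to([.5972,.0313,.0725],126.5)"
```

```text
time_s: 77.8
eef_pos: [0.5975, 0.0306, 0.2505]
tcp_rot: [-1.414, -2.805, 0.0]
contact_force: [-1.6, -0.0, -0.8]
width: 0.0352
grasp_force: 21.2
time_s: 78.92
eef_pos: [0.598, 0.0311, 0.0956]
tcp_rot: [1.413, 2.805, 0.001]
contact_force: [0.2, -0.2, -0.7]
width: 0.035
grasp_force: 21.2
shift [ 0.011 -0.009  0.385] roll 0.01 at [0.598  0.0311 0.0956] yaw 126.54 tilt [0.0014 0.    ]
```

```bash
python3 -m creep '[[0,0,0.08,0],[0.01,-0.005,0.16,0],[0.01,-0.005,0.24,0],[0.01,-0.005,0.3,0],[0.01,-0.005,0.35,0],[0.01,-0.005,0.35,0],[0.01,-0.005,0.35,0]]'; python3 -m creep '[[0,0,0.015,0],[0,0,0.03,0],[0,0,0.03,0],[0,0,0.03,0]]'
```

```text
time_s: 79.8
eef_pos: [0.597, 0.0314, 0.0737]
tcp_rot: [1.413, 2.806, 0.0]
contact_force: [0.2, -0.4, -1.0]
width: 0.0352
grasp_force: 21.2
time_s: 80.3
eef_pos: [0.5972, 0.0314, 0.0725]
tcp_rot: [1.413, 2.805, 0.001]
contact_force: [-0.8, 0.5, 4.9]
width: 0.0352
grasp_force: 22.8
```

Blue is seated. Release it and fetch yellow.

```bash
python3 -m creep '[[0,0,0,0],[0,0,0,0],[0,0,0,0],[0,0,-0.05,0],[0,0,-0.4,0],[0,0,-0.9,0],[0,0,-1.4,0],[0,0,-1.8,0],[0,0,-2,0],[0,0,-2,0]]' 0.62; python3 -c "
from t import *
to([.5553,-.0727,.19],126.5)"
```

```text
time_s: 81.55
eef_pos: [0.5972, 0.0315, 0.1928]
tcp_rot: [1.413, 2.805, 0.001]
contact_force: [0.2, -0.2, -0.9]
width: 0.0578
grasp_force: 0.0
shift [-0.979 -1.594  0.046] roll 0.01 at [0.5972 0.0315 0.1928] yaw 126.54 tilt [0.0015 0.0001]
```

```bash
python3 -m creep '[[-0.1,-0.15,0,0],[-0.3,-0.5,0,0],[-0.55,-0.9,0,0],[-0.8,-1.3,0,0],[-0.94,-1.52,0,0],[-0.98,-1.59,0.05,0],[-0.98,-1.59,0.05,0],[-0.98,-1.59,0.05,0]]' 0.57;  python3 -m creep '[[0,0,0.2,0],[0,0,0.6,0],[0,0,1.1,0],[0,0,1.5,0],[0,0,1.8,0],[0,0,1.92,0],[0,0,1.97,0],[0,0,1.97,0],[0,0,1.97,0]]' && python3 -m creep '[[0,0,0,0],[0,0,0,0],[0,0,0,0],[0,0,0,0],[0,0,0,0]]' 0.2 25 && python3 -m creep '[[0,0,-0.1,0],[0,0,-0.3,0],[0,0,-0.7,0],[0,0,-1.2,0],[0,0,-1.7,0],[0,0,-2.2,0],[0,0,-2.7,0],[0,0,-3.0,0],[0,0,-3.0,0],[0,0,-3.0,0]]'; python3 -c "
from t import *
to([.6191,.1043,.25],126.5)"
```

```text
time_s: 82.55
eef_pos: [0.5554, -0.072, 0.1886]
tcp_rot: [-1.412, -2.806, -0.0]
contact_force: [-0.9, -0.2, -0.3]
width: 0.0532
grasp_force: 0.0
time_s: 83.68
eef_pos: [0.5556, -0.0727, 0.0712]
tcp_rot: [1.413, 2.805, 0.0]
contact_force: [-0.8, 0.2, 1.5]
width: 0.0528
grasp_force: 0.0
time_s: 84.3
eef_pos: [0.5556, -0.073, 0.0716]
tcp_rot: [1.413, 2.805, -0.0]
contact_force: [-2.1, -2.0, 7.9]
width: 0.0344
grasp_force: 23.1
time_s: 85.55
eef_pos: [0.555, -0.0726, 0.2493]
tcp_rot: [-1.412, -2.805, 0.001]
contact_force: [0.3, 0.3, -0.9]
width: 0.0339
grasp_force: 20.8
shift [ 1.732  2.614 -0.013] roll 0.01 at [ 0.555  -0.0726  0.2493] yaw 126.54 tilt [-0.0015  0.0003]
```

```bash
python3 -m creep '[[0.1,0.15,0,0],[0.3,0.45,0,0],[0.55,0.85,0,0],[0.85,1.3,0,0],[1.15,1.75,0,0],[1.45,2.15,0,0],[1.65,2.45,0,0],[1.72,2.58,0,0],[1.74,2.61,0,0],[1.74,2.61,0,0]]' && python3 -m creep '[[0,0,0.2,0],[0,0,0.6,0],[0,0,1.1,0],[0,0,1.6,0],[0,0,2.1,0],[0,0,2.4,0],[0,0,2.55,0],[0,0,2.55,0],[0,0,2.55,0]]';python3 -c "
from t import *
to([.6189,.1047,.0735],126.5)"
```

```text
time_s: 86.8
eef_pos: [0.6189, 0.1039, 0.2506]
tcp_rot: [1.414, 2.805, -0.0]
contact_force: [-0.7, 0.8, -0.1]
width: 0.0338
grasp_force: 20.8
time_s: 87.92
eef_pos: [0.6194, 0.1045, 0.0987]
tcp_rot: [1.413, 2.805, 0.001]
contact_force: [-0.5, 0.5, -0.2]
width: 0.0341
grasp_force: 20.8
shift [ 0.008 -0.006  0.419] roll 0.01 at [0.6194 0.1045 0.0987] yaw 126.53 tilt [0.0014 0.0002]
```

```bash
python3 -m creep '[[0,0,0.08,0],[0,0,0.16,0],[0,0,0.24,0],[0,0,0.3,0],[0,0,0.36,0],[0,0,0.37,0],[0,0,0.37,0]]'; python3 -m creep '[[0,0,0.015,0],[0,0,0.03,0],[0,0,0.03,0],[0,0,0.03,0]]'
```

```text
time_s: 88.8
eef_pos: [0.619, 0.1045, 0.0754]
tcp_rot: [1.413, 2.806, 0.0]
contact_force: [-0.9, -0.2, -0.9]
width: 0.034
grasp_force: 20.8
time_s: 89.3
eef_pos: [0.619, 0.1045, 0.0738]
tcp_rot: [1.413, 2.806, 0.0]
contact_force: [-0.1, -0.2, 2.4]
width: 0.0339
grasp_force: 21.7
```

```bash
python3 -m creep '[[0,0,0,0],[0,0,0,0],[0,0,0,0],[0,0,-0.05,0],[0,0,-0.4,0],[0,0,-0.9,0],[0,0,-1.4,0],[0,0,-1.9,0],[0,0,-2.4,0],[0,0,-2.8,0],[0,0,-3,0],[0,0,-3,0]]' 0.62; python3 -m creep '[[-0.1,-0.4,0,0],[-0.2,-1,-0.1,0],[-0.3,-1.7,-0.2,0],[-0.4,-2.4,-0.3,0],[-0.5,-3.0,-0.3,0],[-0.5,-3.4,-0.3,0],[-0.5,-3.5,-0.3,0],[-0.5,-3.5,-0.3,0],[-0.5,-3.5,-0.3,0]]'; python3 - <<'E'
from fit import *
s=robot.get_state()
for n in("scene","top","wrist"):
    p=robot.read_camera(n)|{"st":s}
    for t_,z in(("refill_2",.006),("tub_1",.012)):
        print(n,t_,[(plane(p,d["xy"],z)[:2].round(3).tolist(),round(d["conf"],2)) for d in robot.spot_point(p,t_)[:4]])
    # cap centroids on z=.115
    hsv=cv2.cvtColor(p["color"],cv2.COLOR_RGB2HSV);H,S,V=[hsv[:,:,i] for i in range(3)]
    for k,m in(("Y",(H>18)&(H<33)),("R",(H<6)|(H>174)),("B",(H>106)&(H<125)&(S>170))):
        q=(m&(S>140)&(V>70)).astype(np.uint8);_,l,st,c=cv2.connectedComponentsWithStats(q)
        print(k,[(plane(p,x,.110)[:2].round(3).tolist(),int(a[4])) for x,a in zip(c[1:],st[1:]) if a[4]>30 and np.hypot(*(plane(p,x,.11)[:2]-C))<.12])
E
```

```text
time_s: 90.8
eef_pos: [0.6191, 0.1045, 0.2546]
tcp_rot: [1.413, 2.805, 0.001]
contact_force: [-0.7, 0.1, -0.3]
width: 0.0576
grasp_force: 0.0
time_s: 91.92
eef_pos: [0.4685, -0.0442, 0.2711]
tcp_rot: [-1.412, -2.806, 0.0]
contact_force: [1.0, 0.3, -0.2]
width: 0.0578
grasp_force: 0.0
scene refill_2 [([0.692, 0.104], 0.93), ([0.617, 0.105], 0.64), ([0.605, 0.022], 0.62), ([0.45, -0.341], 0.38)]
scene tub_1 [([0.453, -0.335], 0.7)]
Y [([0.614, 0.106], 148)]
R [([0.695, 0.107], 128)]
B [([0.604, 0.023], 31), ([0.591, 0.04], 37)]
top refill_2 [([0.611, 0.108], 0.63), ([0.693, 0.107], 0.61), ([0.6, 0.036], 0.53)]
top tub_1 [([0.448, -0.329], 0.91), ([0.535, -0.116], 0.41)]
Y [([0.615, 0.104], 108)]
R [([0.696, 0.104], 92)]
B []
wrist refill_2 [([0.617, 0.109], 0.95), ([0.596, 0.038], 0.9), ([0.695, 0.108], 0.74), ([0.453, -0.313], 0.26)]
wrist tub_1 []
Y [([0.613, 0.107], 322), ([0.63, 0.114], 46)]
R [([0.694, 0.116], 89), ([0.696, 0.1], 127), ([0.718, 0.115], 35)]
B []
```

All three bottles are upright at their wells and the tub is in the stand. Handing in.

```bash
python3 -c "
from h import *
print(robot.finish_job())"
```

```text
the job is handed in; nothing more can be done
None
```

I've handed the job in at about 92 s of the 138 s: the grey tub sits level in the yellow collar, confirmed by touching its rim lightly on two axes, and the blue, red and yellow bottles are back upright in their own wells.

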